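# Unload and reload the studio drying cabinet and start it

## Robot

A 7-joint arm with a two-finger parallel gripper is mounted at the origin on the work surface. World frame = base frame: x ahead of the robot, y to its left, z up, the work surface at z = 0. Lengths are in m, angles in rad, forces in N, time in s.
With the tool pointing down it reaches from about 0.425 to 0.925 m from the base axis. Payload 6.8 kg.
Tool frame: the origin (TCP) lies at the very end of the fingers, on their centre line; the grasp point (between the pads) lies 19 mm behind it; z points along the fingers, y is the line along which they close (so a half turn about z gives the same grasp; the last joint's range is limited). The gripper opens to 85 mm and grips with 20 to 120 N. Pads are 22 mm wide; open, the fingers measure 114 mm over their backs; the gripper's body (76 mm by 85 mm) begins 54 mm behind the grasp point. The pads swing forward as they close: fully open they stand 13 mm farther back than shut.
Start: joints at [-1.431, 0.477, 0.022, 1.555, -0.011, 1.109, -0.083], TCP at [0.166, 0.654, 0.231] pointing down, gripper open.
Joint ranges: [-2.96, 2.96], [-0.34, 2.1], [-1.41, 1.46], [0.24, 2.44], [-1.37, 4.51], [0.17, 1.92], [-2.96, 2.96]. Speed limits (rad/s): [2.39, 2.39, 3.14, 3.14, 3.14, 3.14, 3.14].

## Interface

Orientations are given as a unit quaternion [w, x, y, z].
In Python, from station import get_obs, read_camera, hand_in gives the robot as it stands.
- The arm moves only by the tool arm_command, never from a script. Its argument "commands" is one flat list of numbers, 7 for each row, row after row: the shift along the tool's x, y, z in m, then the turn, a rotation vector about the tool's x, y, z in degrees, then the opening, from 0 (shut) to 1 (fully open). In form: [tx, ty, tz, rx, ry, rz, fingers, tx, ty, tz, rx, ry, rz, fingers, ...]. A call has 1 to 8 rows; each row is the pose to reach, as a shift and turn from the pose commanded when the call began, along the tool's axes at that moment; what a row does not reach only later rows make up. A row lasts 1/10 s, in which the tool goes at most 50 mm and 8.59 degrees, less where a joint would pass 70% of its speed; a pose out of reach is approached as far as the arm can. A call with a gripper value outside its range is refused whole. The fingers move at their own pace and stop on an object; "force" is the grip in N (left out, the last holds). Time passes only in rows, so rows that repeat a pose let the fingers close. It gives the time, the measured TCP pose, the force, the opening and the grip force at its end, in the units of the state.
- get_obs(): the state, without advancing time (a new reading comes with each control period).
- read_camera(name): name is "scene" or "top"; returns a dict with "img" (400x640x3 uint8, red, green, blue), "camera_matrix" (3x3 intrinsics, pixels), "k1" (the pictures are not rectified: a ray, as slopes to the right and down, at radius r is drawn at 1 + k1 r^2 times it, then the intrinsics apply), "pose" (4x4, takes a point from camera to world coordinates). Camera axes: x right, y down, z forward; pixel columns grow to the right and rows downward; lengths in m; the calibration is good to about 2 mm. A picture is of the moment at which its call begins. There is no depth.
- hand_in(): hands the job in; it is judged then, once.
The state is a dict: "t": time; "q": joint angles; "joint_vel": joint speeds; "joint_torque": joint torques, N m; "eef_pos": TCP position; "tool_rot": TCP orientation; "contact_force": force on the tool from outside, world axes, zero at the start; "torque": the same for the moment, N m; "gripper_width": opening from 0.0 (shut) to 1.0 (fully open); "grasp_force": force on a finger pad.
Only numpy, scipy, OpenCV 4.12 (cv2) and the standard library are available. Lean on these libraries where they do the work, as an engineer would, in place of code of your own. Each camera call takes 0.05 s, during which the arm holds its last target. There are 200 camera calls.

## Task

Empty the pulled-out tray of the drying cabinet by standing the wide candle holder on the little wooden ware board, and stand every small lidded clay pot upright on the tray. Then slide the tray fully home, push the cabinet door shut until its latch snaps in behind the strike, and after that turn the timer dial on the roof to 6. Leave the paint bottle, the brush tin and the clay block where they are.

Things in the scene. Friction and masses are not known exactly. Their poses are not given: they have to be found in the camera images.
- cabinet: Low white drying cabinet fixed to the table, 200 deep (its x) x 240 wide (its y) x 100 mm high. Origin: centre of its underside; z up; its open front looks along its own -x (to the robot's left, turned differently every time); its -y side is nearer the robot. The tray runs in and out along x; the roof's underside is 90 mm above the table.
- tray (a joint): Travel of the sliding steel tray, m: 0 = fully home in the cabinet, 0.185 = fully pulled out of the front (cabinet -x). Starts nearly out. About 1.5 N of friction, no spring. Fully home means within 10 mm of 0.
- tray_mid (a point): Centre of the tray's floor (top face, 20 mm above the table), axes parallel to the cabinet's. The pan is 84 (x) x 206 mm (y) outside, with an 8 mm high, 4 mm thick lip all round; room for four pots in one row along y at 48 mm spacing.
- tray_tab (a point): Top middle of the outer face of the tray's pull tab: upright steel plate 64 mm wide (y), 5 mm thick, 18 to 72 mm above the table, 87 mm ahead (-x) of tray_mid. Push on its outer face (to cabinet +x) to slide the tray in; when home this face is 1 mm inside the cabinet's front edge, so keep the hand above the 100 mm roof.
- door_hinge (a point): A point on the door's upright hinge axis, at table height, at the door's outer corner, with axes that turn with the door: +y runs along the door from hinge to free edge, -x points out of its outer face, z up. The axis is fixed in the cabinet at x = -112 mm, y = -120 mm.
- door_edge (a point): Top of the door at the middle of its pull rib, on the outer face plane: 232 mm along the door from the hinge axis, 98 mm above the table.
- door (a joint): Door angle, rad: 0 = shut, grows as it opens (anticlockwise from above); starts at 1.6 to 1.74 (stop at 1.76) and stays where left. Glazed door 240 mm wide, 12 mm thick (the hinge axis lies in its outer face), 4 to 98 mm above the table; upright pull rib at the free edge, 10 mm wide, 14 mm proud of the outer face. It cannot shut with the tray out.
- latch (a joint): Retraction of the brass sprung bolt at the door's free edge, m: 0 = fully out, 0.009 = pressed in. In shutting, its bevel meets the strike at a door angle of about 0.06, is pressed in about 5 mm and snaps out at about 0.02; takes about 10 N at the edge, 14 N at 165 mm from the hinge. Latched: door below 0.02 and bolt below 0.002. A latched door cannot be opened.
- dial (a joint): Dial angle, rad, clockwise from above: number n is at 0.35*n, 0 to 9, a sprung detent pulling it onto each (about 0.1 N m to pass). Starts between 0 and 1.4. 6 is 2.10, right within 0.1. Scale plate: ten black ticks 0.35 rad apart; 0 is on the cabinet's -y side, counting clockwise over the front to 9 on its +y side; 0 and 5 are long, so 6 is next after the second long one.
- dial_grip (a point): Mid-height of the timer dial's black fluted grip sleeve, on its upright axis, 131 mm above the table, on the roof 36 mm behind (+x) the cabinet's centre. The sleeve is 40 mm in diameter and 28 mm high (116 to 144 mm above the table), on a 68 mm skirt 12 mm high. A white line on its top and skirt points at the scale.
- pot1: Small lidded pot of pale dry clay, lid and pot one piece: 42 mm in diameter, straight sides up to 36 mm, 48 mm high over its little lid knob, about 90 g. Origin: centre of its underside, z up. Grip across the sides. Two to four such pots stand on the table; None if absent.
- pot2: Small lidded pot of pale dry clay, lid and pot one piece: 42 mm in diameter, straight sides up to 36 mm, 48 mm high over its little lid knob, about 90 g. Origin: centre of its underside, z up. Grip across the sides. Two to four such pots stand on the table; None if absent.
- pot3: Small lidded pot of pale dry clay, lid and pot one piece: 42 mm in diameter, straight sides up to 36 mm, 48 mm high over its little lid knob, about 90 g. Origin: centre of its underside, z up. Grip across the sides. Two to four such pots stand on the table; None if absent.
- pot4: Small lidded pot of pale dry clay, lid and pot one piece: 42 mm in diameter, straight sides up to 36 mm, 48 mm high over its little lid knob, about 90 g. Origin: centre of its underside, z up. Grip across the sides. Two to four such pots stand on the table; None if absent.
- holder: Squat candle holder of dry red clay, a disc 56 mm in diameter and 34 mm high with a shallow hollow on top, about 130 g. Origin: centre of its underside, z up. It starts upright on the tray floor; grip across the sides, above the tray's 8 mm lip.
- board_top (a point): Centre of the top face of the plywood ware board fixed on the table, 90 (x) x 110 mm (y), top 12 mm above the table. The candle holder must end upright here, its centre over the board (within 40 mm in x and 50 mm in y).
- paint_bottle: Bystander: blue paint bottle, 52 mm in diameter, 130 mm high, origin under its centre.
- brush_tin: Bystander: steel tin with brushes, 68 mm in diameter, brushes up to 190 mm, origin under its centre.
- clay_block: Bystander: terracotta block of clay, 100 x 70 x 50 mm, origin under its centre.
Things that resemble listed ones, but are neither listed nor needed, are in the scene too. What is shaped like the holder but turquoise is not meant.

How it is judged:
On the way, in this order (a step that is already met when the one before it is completed fails the run):
1. the candle holder stands on the ware board and all pots stand upright on the tray, all let go (x of holder in the frame of board_top between -0.04 and 0.04 m and y of holder in the frame of board_top between -0.05 and 0.05 m and z of holder in the frame of board_top between -0.006 and 0.006 m and angle between each of holder, pot1, pot2, pot3, pot4's own z axis and vertical below 0.15 rad and x of pot1 in the frame of tray_mid between -0.042 and 0.042 m and y of pot1 in the frame of tray_mid between -0.1 and 0.1 m and z of pot1 in the frame of tray_mid between -0.006 and 0.006 m and x of pot2 in the frame of tray_mid between -0.042 and 0.042 m and y of pot2 in the frame of tray_mid between -0.1 and 0.1 m and z of pot2 in the frame of tray_mid between -0.006 and 0.006 m and x of pot3 in the frame of tray_mid between -0.042 and 0.042 m and y of pot3 in the frame of tray_mid between -0.1 and 0.1 m and z of pot3 in the frame of tray_mid between -0.006 and 0.006 m and x of pot4 in the frame of tray_mid between -0.042 and 0.042 m and y of pot4 in the frame of tray_mid between -0.1 and 0.1 m and z of pot4 in the frame of tray_mid between -0.006 and 0.006 m and contact force between each of pot1, pot2, pot3, pot4, holder and the fingers below 0.2 N), for 0.2 s.
2. the tray is fully home (within 10 mm) (value of joint tray below 0.01 m), for 0.2 s.
3. the door is shut and its latch has snapped in (value of joint door below 0.02 rad and value of joint latch below 0.002 m), for 0.2 s.
4. the dial stands at 6 (value of joint dial between 2 and 2.2 rad), for 0.2 s.
At the end, for the whole second after the job is handed in: Holder upright on the ware board (centre within 40 x 50 mm of its centre); every pot present upright (within 0.15 rad) on the tray floor, at rest; tray within 10 mm of home; door below 0.02 rad, latch bolt within 2 mm of fully out; dial within 0.1 rad of 6 (2.10 rad) (all of step 3 and all of step 4 and x of holder in the frame of board_top between -0.04 and 0.04 m and y of holder in the frame of board_top between -0.05 and 0.05 m and z of holder in the frame of board_top between -0.006 and 0.006 m and angle between each of holder, pot1, pot2, pot3, pot4's own z axis and vertical below 0.15 rad and x of pot1 in the frame of tray_mid between -0.042 and 0.042 m and y of pot1 in the frame of tray_mid between -0.1 and 0.1 m and z of pot1 in the frame of tray_mid between -0.006 and 0.006 m and x of pot2 in the frame of tray_mid between -0.042 and 0.042 m and y of pot2 in the frame of tray_mid between -0.1 and 0.1 m and z of pot2 in the frame of tray_mid between -0.006 and 0.006 m and x of pot3 in the frame of tray_mid between -0.042 and 0.042 m and y of pot3 in the frame of tray_mid between -0.1 and 0.1 m and z of pot3 in the frame of tray_mid between -0.006 and 0.006 m and x of pot4 in the frame of tray_mid between -0.042 and 0.042 m and y of pot4 in the frame of tray_mid between -0.1 and 0.1 m and z of pot4 in the frame of tray_mid between -0.006 and 0.006 m and value of joint tray below 0.01 m and linear speed of each of pot1, pot2, pot3, pot4 below 0.02 m/s); the robot touches nothing.
It fails at once if the paint bottle is moved more than 30 mm (distance of paint_bottle from where it was at the start of the episode above 0.03 m).
It fails at once if the brush tin is moved more than 30 mm (distance of brush_tin from where it was at the start of the episode above 0.03 m).
It fails at once if the clay block is moved more than 30 mm (distance of clay_block from where it was at the start of the episode above 0.03 m).
Of pot1, pot2, pot3, pot4 only 2 to 4 are there at a start; the rules pass over those that are not, and their reading is None.
At some moment in a run one of pot1, pot2, pot3, pot4 may be knocked a few centimetres aside while the robot is not near it.
It also fails if it takes over 210 s, if anything falls off the work surface, if the arm or the gripper's body presses on something with over 40 N, if the wrist force passes 120 N, or if a joint passes its speed limit or range.

## Working session

There is one attempt and no reset: what is moved stays moved. The work goes in short steps, Python scripts to look and compute and a tool call to move; the robot and the scene stay as the last step left them, time stands still between calls to the robot, and variables do not carry over. Pictures are saved under pics/ and viewed, at most 14 in all, crops included, and the job is handed in when it is done.

Besides the shell and the picture viewer there is one more tool, called after "Emit:" as name(argument=value, ...) on one line, values as JSON. arm_command: Moves the arm, as the interface text tells. Its arguments: {"type":"object","properties":{"commands":{"type":"array","items":{"type":"number"}},"force":{"type":"number"}},"required":["commands"]}

```bash
mkdir -p pics; ls
cat > h.py <<'E'
import numpy as np, cv2
from station import get_obs, read_camera
def snap(name,fn=None):
    c=read_camera(name)
    if fn: cv2.imwrite('pics/'+fn,cv2.cvtColor(c['img'],cv2.COLOR_RGB2BGR))
    return c
def px2w(c,u,v,z):
    K=np.array(c['camera_matrix']);P=np.array(c['pose']);k=c['k1']
    d=np.array([(u-K[0,2])/K[0,0],(v-K[1,2])/K[1,1]]);s=d.copy()
    for _ in range(20): s=d/(1+k*(s@s))
    r=P[:3,:3]@np.array([s[0],s[1],1]);o=P[:3,3]
    return o+r*(z-o[2])/r[2]
def w2px(c,p):
    K=np.array(c['camera_matrix']);P=np.array(c['pose']);k=c['k1']
    q=P[:3,:3].T@(np.array(p)-P[:3,3]);s=q[:2]/q[2];s=s*(1+k*(s@s))
    return np.array([K[0,0]*s[0]+K[0,2],K[1,1]*s[1]+K[1,2]])
E
python3 - <<'E'
from h import *
for n in('top','scene'):
    c=snap(n,n+'0.png');print(n,c['camera_matrix'],c['k1'],np.round(c['pose'],3))
o=get_obs();print(o)
E
```

```text
pics
top [[406.7874965    0.         322.71205863]
 [  0.         406.7874965  200.49964111]
 [  0.           0.           1.        ]] -0.04994551669536168 [[-0.017 -0.992  0.122  0.42 ]
 [-1.     0.015 -0.017  0.079]
 [ 0.015 -0.122 -0.992  1.158]
 [ 0.     0.     0.     1.   ]]
scene [[401.251318     0.         319.95580481]
 [  0.         401.251318   200.06340962]
 [  0.           0.           1.        ]] -0.010441431552224517 [[-0.179  0.57  -0.802  1.359]
 [ 0.984  0.121 -0.134  0.188]
 [ 0.02  -0.813 -0.582  0.688]
 [ 0.     0.     0.     1.   ]]
{'t': 0.1, 'q': array([-1.43111374,  0.47775606,  0.02237746,  1.55635784, -0.0114977 ,
        1.10931425, -0.08309981]), 'joint_vel': array([ 0.00046258, -0.0007166 ,  0.00114848, -0.00214803,  0.00043884,
        0.00099158,  0.00114715]), 'joint_torque': array([ 3.68588386e-03, -5.97758782e+01,  1.61307704e+00, -2.81954366e+01,
        1.27253582e-02,  5.02334005e-03, -2.11368203e-06]), 'eef_pos': array([0.16544705, 0.65384896, 0.23039551]), 'tool_rot': array([-3.37896268e-05,  1.23579384e-01,  9.92334322e-01, -8.52750388e-04]), 'contact_force': array([ 0.31644607, -0.44824949,  0.21416451]), 'torque': array([-0.03101886, -0.04470508, -0.00532892]), 'grasp_force': 0.0, 'gripper_width': 1.003366230570415}
```

View pics/top0.png

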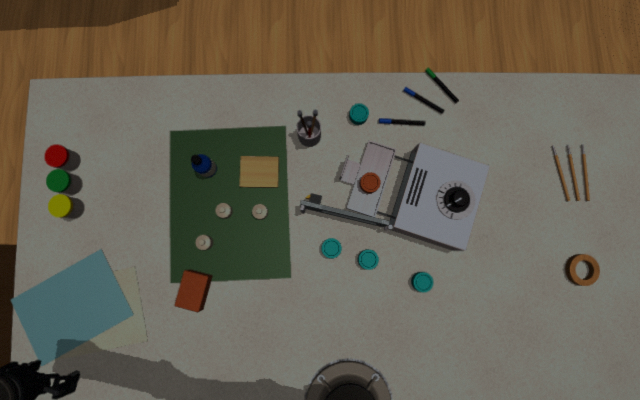

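View pics/scene0.png

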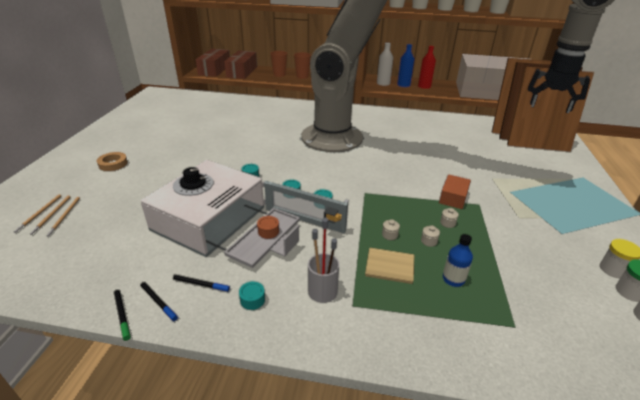

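The top view shows three pots at about (223,211), (260,212) and (203,242). The red holder is on the tray at (370,183), the board at (259,171) and the dial at (456,200). These could be mistaken for the holder: the turquoise discs at (358,114), (331,248), (368,260) and (422,282), the clay block at (193,291) and the paint jars at (57,156), (58,181) and (60,206). I choose the red-brown disc at (370,183). I'll check it in a close crop.

Run:
```python
import cv2
a=cv2.imread('pics/top0.png')
cv2.imwrite('pics/c1.png',cv2.resize(a[130:265,295:495],None,fx=4,fy=4,interpolation=cv2.INTER_CUBIC))
cv2.imwrite('pics/c2.png',cv2.resize(a[145:255,185:315],None,fx=5,fy=5,interpolation=cv2.INTER_CUBIC))
```

```text
(no output)
```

View pics/c1.png

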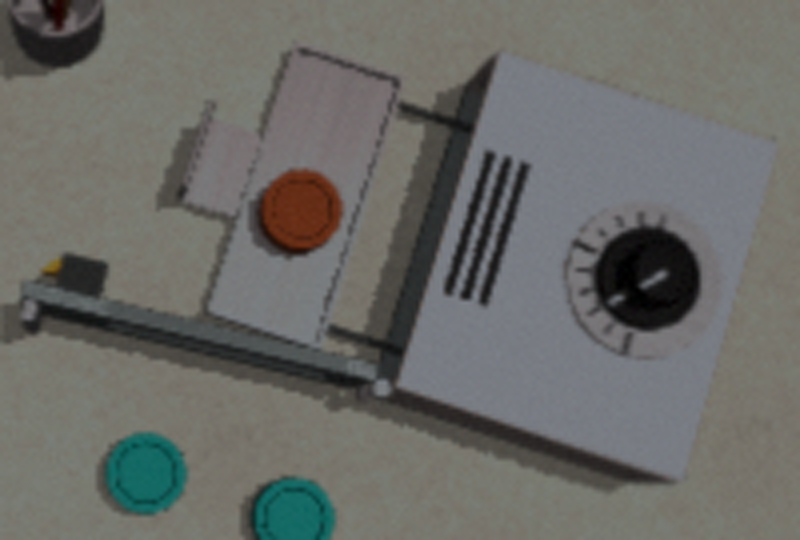

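View pics/c2.png

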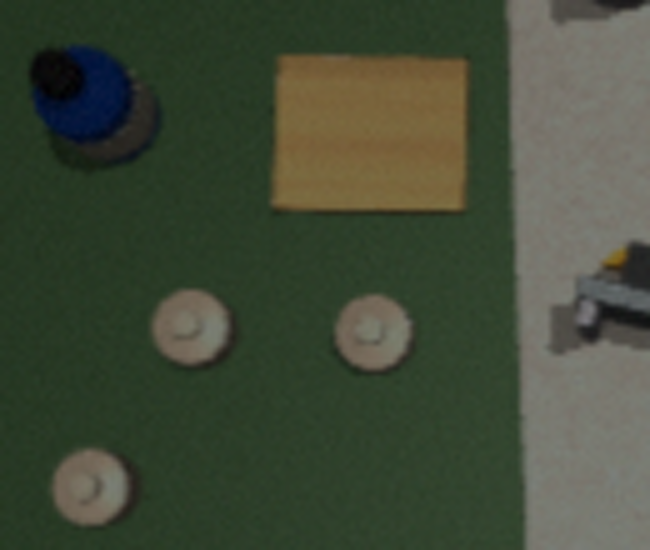

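The crops confirm the holder as the red-brown disc at (370,182), the only one on the tray. All three pots stand upright on the mat, clear of the board. The dial's white line points front and towards the robot, near tick 2.

Run:
```python
from h import *
from scipy.optimize import least_squares
c=snap('top')
A=lambda x,y,z:px2w(c,295-.375+x/4,130-.375+y/4,z)[:2]
B=lambda x,y,z:px2w(c,185-.4+x/5,145-.4+y/5,z)[:2]
loc=np.array([[-.1,.12],[.1,.12],[.1,-.12],[-.1,-.12]])
pts=np.array([A(500,53,.1),A(776,142,.1),A(683,480,.1),A(395,388,.1)])
R=lambda a:np.array([[np.cos(a),-np.sin(a)],[np.sin(a),np.cos(a)]])
s=least_squares(lambda p:((loc@R(p[2]).T+p[:2])-pts).ravel(),[*pts.mean(0),-1.3])
x=s.x;print('cab',x,np.degrees(x[2]),np.round(s.fun,4))
L=lambda w:(R(x[2]).T@(w-x[:2])).round(4)
print('pots',[B(*q,.036).round(4) for q in((192,327),(373,332),(92,486))])
print('potsknob',[B(*q,.048).round(4) for q in((187,323),(369,328),(87,487))])
h=A(301,210,.054);print('holder',h.round(4),L(h))
b=np.array([B(278,56,.012),B(467,58,.012),B(465,210,.012),B(272,210,.012)]);print('board',b.round(4),b.mean(0))
t=np.array([A(*q,.028) for q in((300,48),(398,80),(322,345),(210,312))]);print('tray',[L(i) for i in t],L(t.mean(0)))
print('tab',[L(A(*q,.072)) for q in((212,102),(183,190))])
print('door hinge/rib',L(A(382,388,.098)),L(A(25,290,.098)),L(A(30,312,.098)), 'bolt',L(A(50,268,.07)))
print('dial',L(A(648,278,.144)),'line',L(A(665,270,.144)),L(A(610,303,.128)))
print('bottle',px2w(c,201,161,.13),'tin',px2w(c,309,128,.09))
print('clay',px2w(c,193,291,.05))
w=lambda l:(R(x[2])@np.array(l)+x[:2]).round(4)
print('dialw',w([.036,0]),'hinge',w([-.112,-.12]))
```

```text
cab [ 0.55806727 -0.25495665 -1.9038934 ] -109.08505654415492 [ 0.0027  0.0021  0.0003 -0.0021 -0.0025 -0.0008 -0.0005  0.0009]
pots [array([0.5349, 0.3369]), array([0.5306, 0.2365]), array([0.4479, 0.391 ])]
potsknob [array([0.5359, 0.3369]), array([0.5316, 0.237 ]), array([0.4471, 0.3904])]
holder [ 0.6041 -0.0704] [-0.1895 -0.0169]
board [[0.6933 0.295 ]
 [0.6905 0.1863]
 [0.602  0.1876]
 [0.6036 0.2976]] [0.6473421  0.24163312]
tray [array([-0.2231,  0.1003]), array([-0.1495,  0.1001]), array([-0.1452, -0.0982]), array([-0.2267, -0.1006])] [-0.1861  0.0004]
tab [array([-0.2709,  0.0318]), array([-0.2711, -0.0325])]
door hinge/rib [-0.1072 -0.1217] [-0.3492 -0.1334] [-0.3414 -0.1461] bolt [-0.34   -0.1111]
dial [ 0.027  -0.0073] line [0.036  0.0011] [ 0.0125 -0.027 ]
bottle [0.65304385 0.37394728 0.13      ] tin [0.74894967 0.0949314  0.09      ]
clay [0.31645809 0.41214027 0.05      ]
dialw [ 0.5463 -0.289 ] hinge [ 0.4813 -0.1099]
```

```bash
cat >> h.py <<'E'
from scipy.spatial.transform import Rotation as Ro
CAB=np.array([.55807,-.25496]);YAW=-1.9039
def w(lx,ly):
    c,s=np.cos(YAW),np.sin(YAW);return [CAB[0]+c*lx-s*ly,CAB[1]+s*lx+c*ly]
def L(p):
    c,s=np.cos(YAW),np.sin(YAW);d=np.array(p)[:2]-CAB;return np.array([c*d[0]+s*d[1],-s*d[0]+c*d[1]])
def down(psi):
    a=np.radians(psi);y=np.array([np.cos(a),np.sin(a),0]);z=np.array([0,0,-1.]);return np.c_[np.cross(y,z),y,z]
def plan(*wps):
    """waypoints (x,y,z,psi): each printed as the shift/turn of one call from the last"""
    o=get_obs();q=o['tool_rot'];p=o['eef_pos'];R=Ro.from_quat([*q[1:],q[0]]).as_matrix()
    print('t',round(o['t'],2),'at',p.round(4),'psi',round(np.degrees(np.arctan2(R[1,1],R[0,1])),1),'F',o['contact_force'].round(1),'gw',round(o['gripper_width'],3))
    for x,y,z,psi in wps:
        T=down(psi);t=np.array([x,y,z]);d=R.T@(t-p);r=np.degrees(Ro.from_matrix(R.T@T).as_rotvec())
        print(d.round(4),r.round(1),'rows',int(max(np.ceil(np.linalg.norm(d)/.05),np.ceil(np.linalg.norm(r)/8.59))))
        p,R=t,T
E
python3 - <<'E'
from h import *
a=[.604,-.0704]
plan((.30,.45,.20,110),(.5,.10,.2,160.9),(*a,.15,160.9),(*a,.022,160.9))
E
```

```text
t 0.15 at [0.1655 0.654  0.2306] psi 75.8 F [-0.2 -0.4  0.8] gw 1.0
[-0.1805 -0.1647  0.0308] [ -0.1  -0.  -34.2] rows 5
[-0.0682 -0.3973  0.    ] [  0.    0.  -50.9] rows 9
[ 0.127 -0.154  0.05 ] [0. 0. 0.] rows 5
[0.    0.    0.128] [0. 0. 0.] rows 3
```

Emit:
arm_command(commands=[-0.18,-0.165,0.031,0,0,-34.2,1,-0.18,-0.165,0.031,0,0,-34.2,1,-0.18,-0.165,0.031,0,0,-34.2,1,-0.18,-0.165,0.031,0,0,-34.2,1,-0.18,-0.165,0.031,0,0,-34.2,1,-0.18,-0.165,0.031,0,0,-34.2,1])

```text
t: 0.75
eef_pos: [0.3042, 0.4432, 0.1992]
tool_rot: [-0.0, -0.169, 0.986, -0.003]
contact_force: [0.3, 0.7, 0.1]
gripper_width: 1.0
grasp_force: 0.0
```

Emit:
arm_command(commands=[-0.068,-0.397,0,0,0,-50.9,1,-0.068,-0.397,0,0,0,-50.9,1,-0.068,-0.397,0,0,0,-50.9,1,-0.068,-0.397,0,0,0,-50.9,1,-0.068,-0.397,0,0,0,-50.9,1,-0.068,-0.397,0,0,0,-50.9,1,-0.068,-0.397,0,0,0,-50.9,1,-0.068,-0.397,0,0,0,-50.9,1])

```text
t: 1.55
eef_pos: [0.483, 0.1294, 0.2005]
tool_rot: [0.0, -0.581, 0.814, 0.0]
contact_force: [1.2, 0.5, -0.0]
gripper_width: 0.999
grasp_force: 0.0
```

Run:
```python
from h import *
a=[.604,-.0704]
plan((*a,.15,160.9),(*a,.022,160.9))
```

```text
t 1.55 at [0.483  0.1294 0.2005] psi 161.1 F [ 1.2  0.5 -0. ] gw 0.999
[ 0.1498 -0.1792  0.0504] [-0.   0.   0.2] rows 5
[0.    0.    0.128] [0. 0. 0.] rows 3
```

Emit:
arm_command(commands=[0.14,-0.17,0.05,0,0,0,1,0.14,-0.17,0.05,0,0,0,1,0.14,-0.17,0.05,0,0,0,1,0.14,-0.17,0.05,0,0,0,1,0.14,-0.17,0.05,0,0,0,1,0.14,-0.17,0.05,0,0,0,1,0.14,-0.17,0.05,0,0,0,1,0.14,-0.17,0.05,0,0,0,1])

```text
t: 2.35
eef_pos: [0.597, -0.0553, 0.1504]
tool_rot: [0.0, -0.581, 0.814, 0.001]
contact_force: [0.0, 0.3, 1.2]
gripper_width: 1.0
grasp_force: 0.0
```

Run:
```python
from h import *
a=[.604,-.0704]
plan((*a,.1,160.9),(*a,.022,160.9))
```

```text
t 2.35 at [ 0.597  -0.0553  0.1504] psi 161.0 F [0.  0.3 1.2] gw 1.0
[ 0.012  -0.0116  0.0503] [0.  0.1 0.1] rows 2
[0.    0.    0.078] [0. 0. 0.] rows 2
```

Emit:
arm_command(commands=[0.012,-0.0115,0.05,0,0,0,1,0.012,-0.0115,0.05,0,0,0,1,0.012,-0.0115,0.09,0,0,0,1,0.012,-0.0115,0.128,0,0,0,1,0.012,-0.0115,0.128,0,0,0,1,0.012,-0.0115,0.128,0,0,0,1])

```text
t: 2.95
eef_pos: [0.6043, -0.0713, 0.0235]
tool_rot: [0.0, -0.581, 0.814, 0.0]
contact_force: [-0.4, -0.1, 0.6]
gripper_width: 1.002
grasp_force: 0.0
```

Emit:
arm_command(commands=[0,0,0,0,0,0,0.5,0,0,0,0,0,0,0.3,0,0,0,0,0,0,0.3,0,0,0,0,0,0,0.3,0,0,0,0,0,0,0.3,0,0,0,0,0,0,0.3], force=30)

```text
t: 3.55
eef_pos: [0.6057, -0.0723, 0.0248]
tool_rot: [0.001, -0.58, 0.815, -0.001]
contact_force: [-1.4, -0.5, 7.8]
gripper_width: 0.643
grasp_force: 30.3
```

Run:
```python
from h import *
plan((.604,-.07,.13,160.9),(.647,.2416,.13,160.9),(.647,.2416,.014,160.9))
```

```text
t 3.55 at [ 0.6057 -0.0723  0.0248] psi 160.9 F [-1.4 -0.5  7.8] gw 0.643
[-0.0018  0.002  -0.1052] [-0.2  0.1  0. ] rows 3
[-0.3085  0.0613  0.    ] [0. 0. 0.] rows 7
[0.    0.    0.116] [0. 0. 0.] rows 3
```

Emit:
arm_command(commands=[0,0,-0.04,0,0,0,0.3,0,0,-0.08,0,0,0,0.3,-0.002,0.002,-0.105,0,0,0,0.3,-0.04,0.008,-0.105,0,0,0,0.3,-0.08,0.016,-0.105,0,0,0,0.3,-0.12,0.024,-0.105,0,0,0,0.3,-0.16,0.032,-0.105,0,0,0,0.3,-0.16,0.032,-0.105,0,0,0,0.3])

```text
t: 4.35
eef_pos: [0.6264, 0.0986, 0.1284]
tool_rot: [0.002, -0.584, 0.812, 0.002]
contact_force: [-0.8, -0.1, -2.2]
gripper_width: 0.641
grasp_force: 33.7
```

Emit:
arm_command(commands=[-0.04,0.008,0,0,0,0,0.3,-0.08,0.016,0,0,0,0,0.3,-0.12,0.024,0,0,0,0,0.3,-0.15,0.031,0,0,0,0,0.3,-0.15,0.031,0,0,0,0,0.3,-0.15,0.031,0,0,0,0,0.3])

```text
t: 4.95
eef_pos: [0.6458, 0.2418, 0.1278]
tool_rot: [0.0, -0.581, 0.814, -0.0]
contact_force: [-0.8, -0.2, -1.9]
gripper_width: 0.645
grasp_force: 33.7
```

Run:
```python
from h import *
plan((.647,.2416,.05,160.9),(.647,.2416,.0185,160.9))
snap('top','t1.png')
```

```text
t 4.95 at [0.6458 0.2418 0.1278] psi 161.0 F [-0.8 -0.2 -1.9] gw 0.645
[-0.0002 -0.0012  0.0778] [-0.   0.   0.1] rows 2
[0.     0.     0.0315] [0. 0. 0.] rows 1
```

Emit:
arm_command(commands=[0,0,0.04,0,0,0,0.3,0,0,0.078,0,0,0,0.3,0,0,0.095,0,0,0,0.3,0,0,0.105,0,0,0,0.3,0,0,0.109,0,0,0,0.3,0,0,0.109,0,0,0,0.3,0,0,0.109,0,0,0,0.3])

```text
t: 5.7
eef_pos: [0.6473, 0.2414, 0.02]
tool_rot: [0.001, -0.58, 0.815, -0.0]
contact_force: [-0.8, -0.7, -1.5]
gripper_width: 0.645
grasp_force: 33.6
```

Emit:
arm_command(commands=[0,0,0,0,0,0,0.9,0,0,0,0,0,0,1,0,0,0,0,0,0,1,0,0,0,0,0,0,1,0,0,-0.05,0,0,0,1,0,0,-0.1,0,0,0,1,0,0,-0.11,0,0,0,1,0,0,-0.11,0,0,0,1])

```text
t: 6.5
eef_pos: [0.6478, 0.2418, 0.1314]
tool_rot: [0.003, -0.58, 0.815, -0.0]
contact_force: [-0.4, -0.1, -0.8]
gripper_width: 1.006
grasp_force: 0.0
```

```bash
cat >> h.py <<'E'
def pots(c):
    """pale clay blobs -> world xy at lid height, by mat/tray region"""
    hsv=cv2.cvtColor(c['img'],cv2.COLOR_RGB2HSV);out=[]
    m=((c['img'].astype(int).min(2)>70)).astype(np.uint8)
    m[:,:172]=0;m[:,289:]=0;m[:130]=0;m[278:]=0
    n,_,st,ce=cv2.connectedComponentsWithStats(m)
    for i in range(1,n):
        if 60<st[i,4]<400: out.append((*ce[i].round(1),st[i,4],px2w(c,*ce[i],.038)[:2].round(4)))
    return out
E
python3 - <<'E'
from h import *
c=snap('top','t2.png')
for p in pots(c):print(p)
print(c['img'][211,223],c['img'][240,250])
plan((.647,.2416,.13,70.9),(.5306,.2365,.13,70.9),(.5306,.2365,.014,70.9))
E
```

```text
(np.float64(287.4), np.float64(162.7), np.int32(159), array([0.6652, 0.1575]))
(np.float64(202.6), np.float64(242.0), np.int32(173), array([0.4473, 0.3916]))
[47 42 37] [63 58 51]
t 6.55 at [0.6463 0.2412 0.1289] psi 160.9 F [-1.1 -0.5  0.1] gw 0.998
[-0.0006 -0.0005 -0.0011] [ 0.   0.1 90. ] rows 11
[ 0.1083 -0.0429  0.    ] [0. 0. 0.] rows 3
[0.    0.    0.116] [0. 0. 0.] rows 3
```

View pics/t2.png

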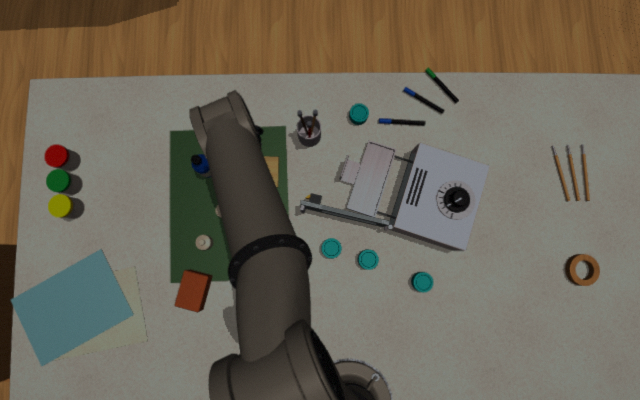

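The red holder is off the tray. The arm hides the board and two pots. The pot at (203,242) is visible and hasn't moved, so I take that one first.

Run:
```python
from h import *
a=(.4473,.391)
plan((.54,.31,.16,115.9),(*a,.16,70.9),(*a,.014,70.9))
```

```text
t 6.55 at [0.6463 0.2412 0.1289] psi 160.9 F [-1.1 -0.5  0.1] gw 0.998
[-0.0303  0.1229 -0.0312] [-0.   0.1 45. ] rows 6
[0.048  0.1134 0.    ] [ 0.  0. 45.] rows 6
[0.    0.    0.146] [0. 0. 0.] rows 3
```

Emit:
arm_command(commands=[-0.03,0.123,-0.031,0,0,45,1,-0.03,0.123,-0.031,0,0,45,1,-0.03,0.123,-0.031,0,0,45,1,-0.03,0.123,-0.031,0,0,45,1,-0.03,0.123,-0.031,0,0,45,1,-0.03,0.123,-0.031,0,0,45,1,-0.03,0.123,-0.031,0,0,45,1])

```text
t: 7.25
eef_pos: [0.5383, 0.3091, 0.157]
tool_rot: [-0.002, -0.224, 0.975, -0.001]
contact_force: [-0.8, 0.2, 0.5]
gripper_width: 0.997
grasp_force: 0.0
```

Emit:
arm_command(commands=[0.048,0.113,0,0,0,45,1,0.048,0.113,0,0,0,45,1,0.048,0.113,0,0,0,45,1,0.048,0.113,0,0,0,45,1,0.048,0.113,0,0,0,45,1,0.048,0.113,0,0,0,45,1,0.048,0.113,0,0,0,45,1,0.048,0.113,0,0,0,45,1])

```text
t: 8.05
eef_pos: [0.4468, 0.3899, 0.1584]
tool_rot: [-0.0, 0.165, 0.986, -0.001]
contact_force: [-0.2, 1.2, 0.7]
gripper_width: 1.003
grasp_force: 0.0
```

Run:
```python
from h import *
a=(.4473,.391)
plan((*a,.1,70.9),(*a,.014,70.9))
```

```text
t 8.05 at [0.4468 0.3899 0.1584] psi 71.0 F [-0.2  1.2  0.7] gw 1.003
[-0.0002  0.0013  0.0584] [-0.1 -0.   0.1] rows 2
[0.    0.    0.086] [0. 0. 0.] rows 2
```

Emit:
arm_command(commands=[0,0.001,0.05,0,0,0,1,0,0.001,0.09,0,0,0,1,0,0.001,0.13,0,0,0,1,0,0.001,0.144,0,0,0,1,0,0.001,0.144,0,0,0,1,0,0.001,0.144,0,0,0,1])

```text
t: 8.65
eef_pos: [0.4484, 0.3917, 0.0165]
tool_rot: [0.0, 0.166, 0.986, 0.001]
contact_force: [0.4, 1.4, 1.7]
gripper_width: 0.999
grasp_force: 0.0
```

Emit:
arm_command(commands=[0,0,0,0,0,0,0.5,0,0,0,0,0,0,0.3,0,0,0,0,0,0,0.2,0,0,0,0,0,0,0.2,0,0,0,0,0,0,0.2,0,0,0,0,0,0,0.2], force=30)

```text
t: 9.25
eef_pos: [0.448, 0.3919, 0.0167]
tool_rot: [0.0, 0.166, 0.986, 0.001]
contact_force: [-2.1, -0.1, 7.1]
gripper_width: 0.479
grasp_force: 29.6
```

Run:
```python
from h import *
b=w(-.185,.062)
o=get_obs()['eef_pos'];print(b)
plan((o[0],o[1],.15,70.9),(.54,.18,.16,70.9),(*b,.16,70.9),(*b,o[2]+.021,70.9))
```

```text
[np.float64(0.677152856836761), np.float64(-0.10040168347320981)]
t 9.25 at [0.448  0.3919 0.0167] psi 70.9 F [-2.1 -0.1  7.1] gw 0.479
[-1.000e-04  2.000e-04 -1.333e-01] [0.1 0.  0. ] rows 3
[-0.1563 -0.1701 -0.01  ] [0. 0. 0.] rows 5
[-0.2214 -0.2201  0.    ] [0. 0. 0.] rows 7
[0.     0.     0.1223] [0. 0. 0.] rows 3
```

Emit:
arm_command(commands=[0,0,-0.04,0,0,0,0.2,0,0,-0.09,0,0,0,0.2,-0.01,-0.01,-0.133,0,0,0,0.2,-0.05,-0.05,-0.143,0,0,0,0.2,-0.085,-0.09,-0.143,0,0,0,0.2,-0.12,-0.13,-0.143,0,0,0,0.2,-0.156,-0.17,-0.143,0,0,0,0.2,-0.156,-0.17,-0.143,0,0,0,0.2])

```text
t: 10.05
eef_pos: [0.541, 0.173, 0.1592]
tool_rot: [0.001, 0.17, 0.986, -0.001]
contact_force: [0.6, 0.6, -1.7]
gripper_width: 0.475
grasp_force: 31.1
```

Emit:
arm_command(commands=[-0.034,-0.034,0,0,0,0,0.2,-0.068,-0.068,0,0,0,0,0.2,-0.102,-0.102,0,0,0,0,0.2,-0.136,-0.136,0,0,0,0,0.2,-0.17,-0.17,0,0,0,0,0.2,-0.204,-0.204,0,0,0,0,0.2,-0.221,-0.22,0,0,0,0,0.2,-0.221,-0.22,0,0,0,0,0.2])

```text
t: 10.85
eef_pos: [0.6765, -0.1064, 0.1588]
tool_rot: [0.001, 0.169, 0.986, -0.001]
contact_force: [-0.4, -0.4, -1.3]
gripper_width: 0.479
grasp_force: 31.1
```

Run:
```python
from h import *
b=w(-.185,.062)
plan((*b,.10,70.9),(*b,.039,70.9))
c=snap('top')
for p in pots(c):print(p)
```

```text
t 10.85 at [ 0.6765 -0.1064  0.1588] psi 70.5 F [-0.4 -0.4 -1.3] gw 0.479
[0.0015 0.006  0.0588] [-0.1  0.1 -0.4] rows 2
[0.    0.    0.061] [0. 0. 0.] rows 2
(np.float64(287.4), np.float64(163.4), np.int32(168), array([0.6633, 0.1576]))
(np.float64(258.7), np.float64(182.0), np.int32(235), array([0.6117, 0.2379]))
(np.float64(222.6), np.float64(209.8), np.int32(182), array([0.5351, 0.3374]))
(np.float64(259.2), np.float64(211.0), np.int32(181), array([0.5305, 0.2364]))
```

Emit:
arm_command(commands=[0.0015,0.005,0.04,0,0,0,0.2,0.0015,0.005,0.06,0,0,0,0.2,0.0015,0.005,0.08,0,0,0,0.2,0.0015,0.005,0.08,0,0,0,0.2])

```text
t: 11.3
eef_pos: [0.6737, -0.0923, 0.0753]
tool_rot: [-0.003, 0.165, 0.986, 0.0]
contact_force: [0.1, 1.0, -1.6]
gripper_width: 0.478
grasp_force: 31.1
```

Run:
```python
from h import *
b=w(-.185,.062)
plan((*b,.039,70.9))
```

```text
t 11.3 at [ 0.6737 -0.0923  0.0753] psi 71.1 F [ 0.1  1.  -1.6] gw 0.478
[-0.0061 -0.0066  0.0363] [-0.  -0.4  0.2] rows 1
```

Emit:
arm_command(commands=[-0.0015,-0.005,0,0,0,0,0.2,-0.0015,-0.005,0,0,0,0,0.2,-0.0015,-0.005,0,0,0,0,0.2,-0.0015,-0.005,0,0,0,0,0.2])

```text
t: 11.7
eef_pos: [0.6766, -0.1006, 0.0793]
tool_rot: [0.001, 0.166, 0.986, 0.0]
contact_force: [0.5, -0.6, -0.6]
gripper_width: 0.481
grasp_force: 31.1
```

Run:
```python
from h import *
b=w(-.185,.062)
plan((*b,.039,70.9))
```

```text
t 11.7 at [ 0.6766 -0.1006  0.0793] psi 70.9 F [ 0.5 -0.6 -0.6] gw 0.481
[-0.0004  0.0003  0.0403] [ 0.   0.1 -0. ] rows 1
```

Emit:
arm_command(commands=[0,0,0.02,0,0,0,0.2,0,0,0.034,0,0,0,0.2,0,0,0.04,0,0,0,0.2,0,0,0.04,0,0,0,0.2,0,0,0.0405,0,0,0,0.2])

```text
t: 12.2
eef_pos: [0.6763, -0.1007, 0.0379]
tool_rot: [0.0, 0.166, 0.986, -0.0]
contact_force: [-0.5, -0.4, -0.7]
gripper_width: 0.48
grasp_force: 31.1
```

Emit:
arm_command(commands=[0,0,0,0,0,0,0.7,0,0,0,0,0,0,0.7,0,0,0,0,0,0,0.75,0,0,-0.03,0,0,0,0.75,0,0,-0.07,0,0,0,0.8,0,0,-0.12,0,0,0,1,0,0,-0.12,0,0,0,1,0,0,-0.12,0,0,0,1])

```text
t: 13.0
eef_pos: [0.6771, -0.1007, 0.1597]
tool_rot: [0.002, 0.166, 0.986, 0.0]
contact_force: [-0.3, -0.4, -0.6]
gripper_width: 1.0
grasp_force: 0.0
```

Run:
```python
from h import *
a=(.5306,.2365)
plan((*w(-.185,.062),.15,70.9),(*a,.15,70.9),(*a,.016,70.9))
c=snap('top','t3.png')
a=cv2.imread('pics/t3.png')
cv2.imwrite('pics/t3c.png',cv2.resize(a[100:290,165:425],None,fx=2.5,fy=2.5))
```

```text
t 13.0 at [ 0.6771 -0.1007  0.1597] psi 70.9 F [-0.3 -0.4 -0.6] gw 1.0
[0.0001 0.0003 0.0097] [0.1 0.2 0. ] rows 1
[0.2487 0.2704 0.    ] [0. 0. 0.] rows 8
[0.    0.    0.134] [0. 0. 0.] rows 3
```

View pics/t3c.png

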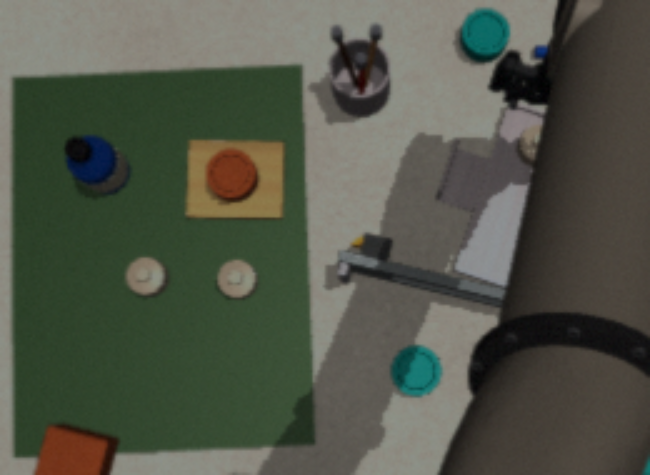

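The holder sits in the middle of the board at crop (232,174). The first pot stands on the tray, and two pots remain on the mat at crop (146,276) and (237,279).

Emit:
arm_command(commands=[0.034,0.037,0,0,0,0,1,0.067,0.073,0,0,0,0,1,0.1,0.11,0,0,0,0,1,0.134,0.147,0,0,0,0,1,0.168,0.183,0,0,0,0,1,0.2,0.22,0,0,0,0,1,0.234,0.256,0,0,0,0,1,0.249,0.271,0,0,0,0,1])

```text
t: 13.85
eef_pos: [0.5256, 0.2424, 0.1559]
tool_rot: [-0.002, 0.162, 0.987, -0.0]
contact_force: [-0.0, 0.4, -0.2]
gripper_width: 0.996
grasp_force: 0.0
```

Emit:
arm_command(commands=[0,0,0,0,0,0,1,0,0,0.03,0,0,0,1,0,0,0.06,0,0,0,1,0,0,0.06,0,0,0,1,0,0,0.06,0,0,0,1])

```text
t: 14.35
eef_pos: [0.5293, 0.2355, 0.0973]
tool_rot: [-0.001, 0.167, 0.986, -0.001]
contact_force: [0.3, 0.2, -0.3]
gripper_width: 1.004
grasp_force: 0.0
```

Run:
```python
from h import *
a=(.5306,.2365)
plan((*a,.016,70.9))
for p in pots(snap('top')):print(p)
```

```text
t 14.35 at [0.5293 0.2355 0.0973] psi 70.8 F [ 0.3  0.2 -0.3] gw 1.004
[-0.001   0.0015  0.0812] [-0.1 -0.1 -0.1] rows 2
(np.float64(287.4), np.float64(162.8), np.int32(160), array([0.6649, 0.1575]))
```

Emit:
arm_command(commands=[-0.001,0.001,0.04,0,0,0,1,-0.001,0.001,0.07,0,0,0,1,-0.001,0.001,0.081,0,0,0,1,-0.001,0.001,0.081,0,0,0,1,-0.001,0.001,0.081,0,0,0,1])

```text
t: 14.9
eef_pos: [0.532, 0.2378, 0.0184]
tool_rot: [0.001, 0.166, 0.986, 0.001]
contact_force: [0.2, 0.2, 0.4]
gripper_width: 0.997
grasp_force: 0.0
```

Emit:
arm_command(commands=[0,0,0,0,0,0,0.5,0,0,0,0,0,0,0.3,0,0,0,0,0,0,0.2,0,0,0,0,0,0,0.2,0,0,0,0,0,0,0.2,0,0,0,0,0,0,0.2], force=30)

```text
t: 15.5
eef_pos: [0.5312, 0.238, 0.0178]
tool_rot: [0.0, 0.166, 0.986, 0.001]
contact_force: [-2.4, 0.3, 6.6]
gripper_width: 0.48
grasp_force: 29.6
```

Emit:
arm_command(commands=[0,0,-0.04,0,0,0,0.2,0,0,-0.09,0,0,0,0.2,0,0,-0.14,0,0,0,0.2,0,0,-0.145,0,0,0,0.2,0,0,-0.145,0,0,0,0.2,0,0,-0.145,0,0,0,0.2])

```text
t: 16.1
eef_pos: [0.5297, 0.2375, 0.1607]
tool_rot: [-0.001, 0.166, 0.986, -0.0]
contact_force: [-0.8, 0.6, -1.1]
gripper_width: 0.477
grasp_force: 31.0
```

Run:
```python
from h import *
b=w(-.185,.005)
plan((*b,.16,70.9))
```

```text
t 16.1 at [0.5297 0.2375 0.1607] psi 70.9 F [-0.8  0.6 -1.1] gw 0.477
[-0.1928 -0.2711  0.0007] [-0.1 -0.1  0. ] rows 7
```

Emit:
arm_command(commands=[-0.027,-0.038,0,0,0,0,0.2,-0.055,-0.077,0,0,0,0,0.2,-0.082,-0.115,0,0,0,0,0.2,-0.11,-0.154,0,0,0,0,0.2,-0.137,-0.193,0,0,0,0,0.2,-0.165,-0.232,0,0,0,0,0.2,-0.193,-0.271,0,0,0,0,0.2,-0.193,-0.271,0,0,0,0,0.2])

```text
t: 16.9
eef_pos: [0.6234, -0.0914, 0.1601]
tool_rot: [-0.001, 0.171, 0.985, -0.003]
contact_force: [-0.5, -1.2, -0.1]
gripper_width: 0.478
grasp_force: 31.0
```

Emit:
arm_command(commands=[0,0,0,0,0,0,0.2,0,0,0.04,0,0,0,0.2,0,0,0.08,0,0,0,0.2,0,0,0.08,0,0,0,0.2,0,0,0.08,0,0,0,0.2,0,0,0.08,0,0,0,0.2])

```text
t: 17.5
eef_pos: [0.6256, -0.0812, 0.0834]
tool_rot: [0.001, 0.165, 0.986, 0.0]
contact_force: [-0.7, 0.2, 0.3]
gripper_width: 0.478
grasp_force: 31.0
```

Run:
```python
from h import *
b=w(-.185,.005)
plan((*b,.040,70.9))
for p in pots(snap('top')):print(p)
```

```text
t 17.5 at [ 0.6256 -0.0812  0.0834] psi 71.0 F [-0.7  0.2  0.3] gw 0.478
[ 0.002  -0.0013  0.0434] [0.  0.1 0.1] rows 1
(np.float64(287.4), np.float64(163.5), np.int32(166), array([0.6629, 0.1576]))
(np.float64(258.5), np.float64(182.2), np.int32(184), array([0.611 , 0.2382]))
(np.float64(222.6), np.float64(209.8), np.int32(179), array([0.5351, 0.3376]))
```

Emit:
arm_command(commands=[0.001,-0.001,0.02,0,0,0,0.2,0.001,-0.001,0.034,0,0,0,0.2,0.001,-0.001,0.041,0,0,0,0.2,0.001,-0.001,0.042,0,0,0,0.2,0.001,-0.001,0.042,0,0,0,0.2])

```text
t: 18.05
eef_pos: [0.6234, -0.0823, 0.0401]
tool_rot: [0.0, 0.166, 0.986, 0.0]
contact_force: [0.7, 0.8, -1.3]
gripper_width: 0.478
grasp_force: 31.0
```

Emit:
arm_command(commands=[0,0,0,0,0,0,0.7,0,0,0,0,0,0,0.7,0,0,0,0,0,0,0.75,0,0,-0.03,0,0,0,0.75,0,0,-0.07,0,0,0,0.8,0,0,-0.12,0,0,0,1,0,0,-0.12,0,0,0,1,0,0,-0.12,0,0,0,1])

```text
t: 18.85
eef_pos: [0.6241, -0.0823, 0.1614]
tool_rot: [0.002, 0.166, 0.986, 0.0]
contact_force: [0.7, 0.8, -0.8]
gripper_width: 1.0
grasp_force: 0.0
```

Run:
```python
from h import *
a=(.535,.337)
plan((*a,.16,70.9))
for p in pots(snap('top')):print(p)
```

```text
t 18.85 at [ 0.6241 -0.0823  0.1614] psi 70.9 F [ 0.7  0.8 -0.8] gw 1.0
[0.2214 0.3671 0.0013] [0.1 0.2 0. ] rows 9
(np.float64(287.4), np.float64(163.2), np.int32(164), array([0.6638, 0.1576]))
(np.float64(258.4), np.float64(182.3), np.int32(177), array([0.6107, 0.2387]))
(np.float64(222.6), np.float64(209.8), np.int32(178), array([0.5351, 0.3374]))
```

Emit:
arm_command(commands=[0.025,0.041,0,0,0,0,1,0.05,0.082,0,0,0,0,1,0.075,0.123,0,0,0,0,1,0.1,0.164,0,0,0,0,1,0.125,0.205,0,0,0,0,1,0.15,0.246,0,0,0,0,1,0.175,0.288,0,0,0,0,1,0.2,0.33,0,0,0,0,1])

```text
t: 19.7
eef_pos: [0.5403, 0.2964, 0.158]
tool_rot: [-0.001, 0.166, 0.986, -0.001]
contact_force: [0.2, 0.3, 0.4]
gripper_width: 1.001
grasp_force: 0.0
```

Emit:
arm_command(commands=[0.0214,0.037,0,0,0,0,1,0.0214,0.037,0.03,0,0,0,1,0.0214,0.037,0.06,0,0,0,1,0.0214,0.037,0.06,0,0,0,1,0.0214,0.037,0.06,0,0,0,1,0.0214,0.037,0.06,0,0,0,1])

```text
t: 20.3
eef_pos: [0.5349, 0.3367, 0.1008]
tool_rot: [0.001, 0.166, 0.986, 0.0]
contact_force: [0.1, -0.2, 0.2]
gripper_width: 1.006
grasp_force: 0.0
```

Run:
```python
from h import *
a=(.535,.337)
plan((*a,.017,70.9))
c=snap('scene','s1.png');print([w2px(c,(.535,.337,z)).round() for z in(0,.048)])
c=snap('top','t4.png')
i=cv2.imread('pics/s1.png')[130:330,180:500];j=cv2.imread('pics/t4.png')[100:290,150:454]
cv2.imwrite('pics/m4.png',np.vstack([cv2.resize(i,(480,300)),cv2.resize(j,(480,300))]))
```

```text
t 20.3 at [0.5349 0.3367 0.1008] psi 70.8 F [ 0.1 -0.2  0.2] gw 1.006
[0.0001 0.0002 0.0838] [ 0.   0.1 -0.1] rows 2
[array([428., 241.]), array([431., 227.])]
```

View pics/m4.png

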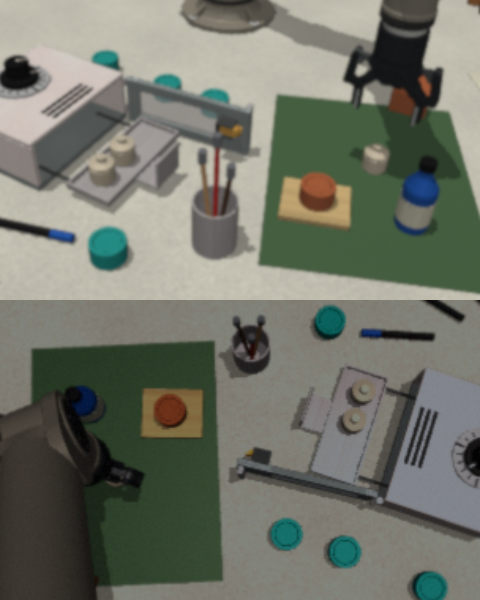

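Both placed pots stand upright on the tray at lower crop (362,391) and (354,419). The last pot is at scene (430,235), where I expected it, with the gripper above.

Emit:
arm_command(commands=[0,0,0.04,0,0,0,1,0,0,0.07,0,0,0,1,0,0,0.083,0,0,0,1,0,0,0.083,0,0,0,1,0,0,0.083,0,0,0,1])

```text
t: 20.9
eef_pos: [0.5351, 0.3373, 0.0181]
tool_rot: [0.001, 0.166, 0.986, 0.001]
contact_force: [-0.6, 0.0, 1.1]
gripper_width: 1.001
grasp_force: 0.0
```

Emit:
arm_command(commands=[0,0,0,0,0,0,0.5,0,0,0,0,0,0,0.3,0,0,0,0,0,0,0.2,0,0,0,0,0,0,0.2,0,0,0,0,0,0,0.2,0,0,0,0,0,0,0.2], force=30)

```text
t: 21.5
eef_pos: [0.5346, 0.3375, 0.0179]
tool_rot: [0.0, 0.166, 0.986, 0.001]
contact_force: [-0.7, -0.5, 5.1]
gripper_width: 0.48
grasp_force: 29.7
```

Emit:
arm_command(commands=[0,0,-0.04,0,0,0,0.2,0,0,-0.09,0,0,0,0.2,0,0,-0.14,0,0,0,0.2,0,0,-0.143,0,0,0,0.2,0,0,-0.143,0,0,0,0.2,0,0,-0.143,0,0,0,0.2])

```text
t: 22.1
eef_pos: [0.5328, 0.3366, 0.1584]
tool_rot: [-0.001, 0.166, 0.986, -0.001]
contact_force: [-0.4, 0.4, -1.5]
gripper_width: 0.477
grasp_force: 31.4
```

Run:
```python
from h import *
b=w(-.185,-.05)
plan((*b,.16,70.9))
```

```text
t 22.1 at [0.5328 0.3366 0.1584] psi 70.9 F [-0.4  0.4 -1.5] gw 0.477
[-0.1672 -0.3658 -0.0012] [-0.1 -0.1  0. ] rows 9
```

Emit:
arm_command(commands=[-0.02,-0.044,0,0,0,0,0.2,-0.04,-0.088,0,0,0,0,0.2,-0.06,-0.132,0,0,0,0,0.2,-0.08,-0.176,0,0,0,0,0.2,-0.1,-0.22,0,0,0,0,0.2,-0.12,-0.264,0,0,0,0,0.2,-0.14,-0.306,0,0,0,0,0.2,-0.155,-0.34,0,0,0,0,0.2])

```text
t: 22.9
eef_pos: [0.5677, -0.0382, 0.1579]
tool_rot: [-0.002, 0.167, 0.986, -0.001]
contact_force: [1.6, 0.5, -0.4]
gripper_width: 0.477
grasp_force: 31.3
```

Emit:
arm_command(commands=[-0.012,-0.026,0,0,0,0,0.2,-0.012,-0.026,0,0,0,0,0.2,-0.012,-0.026,0.04,0,0,0,0.2,-0.012,-0.026,0.078,0,0,0,0.2,-0.012,-0.026,0.078,0,0,0,0.2,-0.012,-0.026,0.078,0,0,0,0.2,-0.012,-0.026,0.078,0,0,0,0.2])

```text
t: 23.6
eef_pos: [0.573, -0.0635, 0.083]
tool_rot: [0.001, 0.166, 0.986, 0.0]
contact_force: [0.6, -0.7, -1.3]
gripper_width: 0.479
grasp_force: 31.2
```

Run:
```python
from h import *
b=w(-.185,-.05)
plan((*b,.040,70.9))
```

```text
t 23.6 at [ 0.573  -0.0635  0.083 ] psi 70.9 F [ 0.6 -0.7 -1.3] gw 0.479
[ 0.0016 -0.0009  0.043 ] [0.  0.1 0. ] rows 1
```

Emit:
arm_command(commands=[0.001,-0.001,0.02,0,0,0,0.2,0.001,-0.001,0.034,0,0,0,0.2,0.001,-0.001,0.041,0,0,0,0.2,0.001,-0.001,0.042,0,0,0,0.2,0.001,-0.001,0.042,0,0,0,0.2])

```text
t: 24.1
eef_pos: [0.5711, -0.0641, 0.0401]
tool_rot: [0.0, 0.166, 0.986, 0.0]
contact_force: [0.5, 0.0, -1.4]
gripper_width: 0.477
grasp_force: 31.3
```

Emit:
arm_command(commands=[0,0,0,0,0,0,0.7,0,0,0,0,0,0,0.7,0,0,0,0,0,0,0.75,0,0,-0.03,0,0,0,0.75,0,0,-0.07,0,0,0,0.8,0,0,-0.12,0,0,0,0.5,0,0,-0.12,0,0,0,0,0,0,-0.12,0,0,0,0])

```text
t: 24.9
eef_pos: [0.5717, -0.0641, 0.1613]
tool_rot: [0.002, 0.166, 0.986, 0.001]
contact_force: [-1.1, 0.2, -0.3]
gripper_width: 0.288
grasp_force: 0.0
```

Run:
```python
from h import *
plan((*w(-.33,0.01),.16,160.9),(*w(-.33,0.01),.058,160.9))
c=snap('scene','s2.png');d=snap('top','t5.png')
i=cv2.imread('pics/s2.png')[130:330,150:470];j=cv2.imread('pics/t5.png')[100:290,230:534]
cv2.imwrite('pics/m5.png',np.vstack([cv2.resize(i,(480,300)),cv2.resize(j,(480,300))]))
```

```text
t 24.9 at [ 0.5717 -0.0641  0.1613] psi 70.9 F [-1.1  0.2 -0.3] gw 0.288
[-0.0595  0.1452  0.0017] [ -0.    0.2 -90. ] rows 11
[0.    0.    0.102] [0. 0. 0.] rows 3
```

View pics/m5.png

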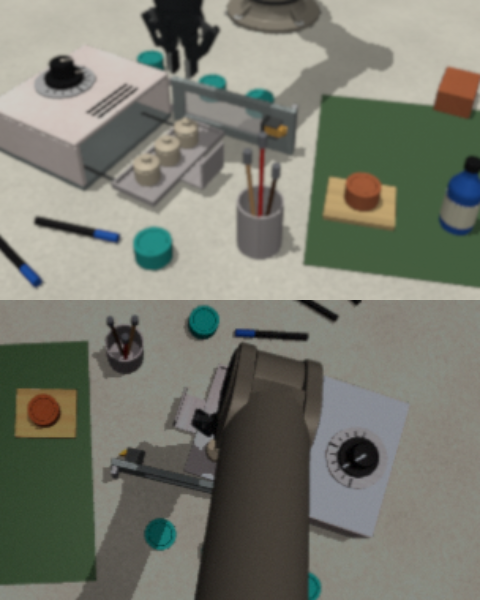

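All three pots are upright in a row on the tray: crop (148,168), (167,150) and (186,133). The holder is on the board, and the tab and front are clear. Next I push the tray in.

Run:
```python
from h import *
b=w(-.312,-.015)
plan((*w(-.25,-.03),.16,115.9),(*b,.16,160.9),(*b,.05,160.9),(*w(-.109,-.015),.05,160.9))
```

```text
t 25.0 at [ 0.5701 -0.0638  0.1591] psi 70.9 F [-0.7  0.2  0.8] gw 0.121
[-0.0211  0.0654 -0.001 ] [  0.   -0.1 -45. ] rows 6
[-0.0544  0.0332  0.    ] [  0.   0. -45.] rows 6
[0.   0.   0.11] [0. 0. 0.] rows 3
[ 2.03e-01 -1.00e-04  0.00e+00] [0. 0. 0.] rows 5
```

Emit:
arm_command(commands=[-0.021,0.065,0,0,0,-45,0,-0.021,0.065,0,0,0,-45,0,-0.021,0.065,0,0,0,-45,0,-0.021,0.065,0,0,0,-45,0,-0.021,0.065,0,0,0,-45,0,-0.021,0.065,0,0,0,-45,0,-0.021,0.065,0,0,0,-45,0])

```text
t: 25.7
eef_pos: [0.6109, -0.0097, 0.1581]
tool_rot: [-0.001, -0.224, 0.975, 0.0]
contact_force: [0.2, -0.3, -0.1]
gripper_width: 0.005
grasp_force: 0.0
```

Emit:
arm_command(commands=[-0.054,0.033,0,0,0,-45,0,-0.054,0.033,0,0,0,-45,0,-0.054,0.033,0,0,0,-45,0,-0.054,0.033,0,0,0,-45,0,-0.054,0.033,0,0,0,-45,0,-0.054,0.033,0,0,0,-45,0,-0.054,0.033,0,0,0,-45,0,-0.054,0.033,0,0,0,-45,0])

```text
t: 26.5
eef_pos: [0.6456, 0.0436, 0.1589]
tool_rot: [-0.001, -0.579, 0.815, 0.0]
contact_force: [0.8, -0.8, 0.1]
gripper_width: 0.001
grasp_force: 0.0
```

Emit:
arm_command(commands=[0,0,0.04,0,0,0,0,0,0,0.08,0,0,0,0,0,0,0.11,0,0,0,0,0,0,0.11,0,0,0,0,0,0,0.11,0,0,0,0,0,0,0.11,0,0,0,0])

```text
t: 27.1
eef_pos: [0.6476, 0.0438, 0.0518]
tool_rot: [0.001, -0.58, 0.815, -0.001]
contact_force: [0.6, 0.8, 0.8]
gripper_width: -0.003
grasp_force: 0.0
```

Run:
```python
from h import *
plan((*w(-.109,-.015),.05,160.9))
print(L(get_obs()['eef_pos']))
```

```text
t 27.1 at [0.6476 0.0438 0.0518] psi 160.9 F [0.6 0.8 0.8] gw -0.003
[0.2026 0.0018 0.0015] [-0.2  0.1 -0. ] rows 5
[-0.31160857 -0.01306186]
```

Emit:
arm_command(commands=[0.012,0,0,0,0,0,0,0.024,0,0,0,0,0,0,0.034,0,0,0,0,0,0,0.044,0,0,0,0,0,0,0.056,0,0,0,0,0,0,0.068,0,0,0,0,0,0,0.08,0,0,0,0,0,0,0.092,0,0,0,0,0,0])

```text
t: 27.9
eef_pos: [0.6155, -0.0443, 0.0497]
tool_rot: [-0.0, -0.58, 0.815, 0.0]
contact_force: [0.8, 2.3, 1.4]
gripper_width: 0.002
grasp_force: 0.8
```

Emit:
arm_command(commands=[0.012,0,0,0,0,0,0,0.024,0,0,0,0,0,0,0.036,0,0,0,0,0,0,0.048,0,0,0,0,0,0,0.06,0,0,0,0,0,0,0.072,0,0,0,0,0,0,0.082,0,0,0,0,0,0,0.09,0,0,0,0,0,0])

```text
t: 28.7
eef_pos: [0.5858, -0.1294, 0.0496]
tool_rot: [-0.0, -0.58, 0.815, 0.0]
contact_force: [-0.1, 1.5, 1.1]
gripper_width: 0.004
grasp_force: 0.7
```

Emit:
arm_command(commands=[0.006,0,0,0,0,0,0,0.012,0,0,0,0,0,0,0.017,0,0,0,0,0,0,0.02,0,0,0,0,0,0,0.02,0,0,0,0,0,0,0.02,0,0,0,0,0,0])

```text
t: 29.3
eef_pos: [0.5812, -0.1427, 0.0497]
tool_rot: [0.002, -0.581, 0.814, 0.001]
contact_force: [2.9, 10.3, -0.6]
gripper_width: 0.001
grasp_force: 0.0
```

Run:
```python
from h import *
plan()
print(L(get_obs()['eef_pos']))
```

```text
t 29.3 at [ 0.5812 -0.1427  0.0497] psi 161.1 F [ 2.9 10.3 -0.6] gw 0.001
[-0.11368688 -0.014813  ]
```

```bash
cat >> h.py <<'E'
def doorpose(th,r,off,z):
    d=np.array([-np.sin(th),np.cos(th)]);n=np.array([-np.cos(th),-np.sin(th)])
    l=np.array([-.112,-.12])+r*d+off*n
    return (*w(*l),z,-19.1+np.degrees(th))
def seq(start,poses,f=0):
    R=down(start[3]);out=[]
    for q in poses:
        d=R.T@(np.array(q[:3])-start[:3]);r=Ro.from_matrix(R.T@down(q[3])).as_rotvec(degrees=True)
        out+=[*d.round(3).tolist(),0,0,round(r[2],1),f]
    print(out)
E
python3 - <<'E'
from h import *
print(get_obs()['q'].round(2))
a=doorpose(1.68,.2,.045,.16);print(a)
p=get_obs()['eef_pos']
plan((*w(-.2,-.05),.16,160.9),(*w(-.24,-.11),.16,119),(*a[:3],a[3]),(*a[:2],.05,a[3]))
E
```

```text
[ 0.16  0.58 -0.03  1.88  0.02  0.69  2.93]
(np.float64(0.48181768988618084), np.float64(0.09512022636169398), 0.16, np.float64(77.15690958197831))
t 29.3 at [ 0.5812 -0.1427  0.0497] psi 161.1 F [ 2.9 10.3 -0.6] gw 0.001
[-0.0869  0.0349 -0.1099] [0.  0.3 0.2] rows 3
[-0.04  0.06  0.  ] [ 0.   0.  41.9] rows 5
[0.0021 0.101  0.    ] [ 0.   0.  41.8] rows 5
[0.   0.   0.11] [0. 0. 0.] rows 3
```

Emit:
arm_command(commands=[-0.03,0,0,0,0,0,0,-0.06,0.01,0,0,0,0,0,-0.085,0.03,-0.03,0,0,0,0,-0.087,0.035,-0.07,0,0,0,0,-0.087,0.035,-0.11,0,0,0,0,-0.087,0.035,-0.11,0,0,0,0,-0.087,0.035,-0.11,0,0,0,0])

```text
t: 30.0
eef_pos: [0.5761, -0.0539, 0.1609]
tool_rot: [0.001, -0.58, 0.815, -0.001]
contact_force: [0.3, -0.4, 0.1]
gripper_width: 0.0
grasp_force: 0.0
```

Emit:
arm_command(commands=[-0.04,0.06,0,0,0,42,0,-0.04,0.06,0,0,0,42,0,-0.04,0.06,0,0,0,42,0,-0.04,0.06,0,0,0,42,0,-0.04,0.06,0,0,0,42,0,-0.04,0.06,0,0,0,42,0,-0.04,0.06,0,0,0,42,0])

```text
t: 30.7
eef_pos: [0.5311, 0.0036, 0.1587]
tool_rot: [-0.001, -0.251, 0.968, -0.0]
contact_force: [0.2, -0.1, -0.6]
gripper_width: 0.0
grasp_force: 0.0
```

Emit:
arm_command(commands=[0.002,0.101,0,0,0,42,0,0.002,0.101,0,0,0,42,0,0.002,0.101,0,0,0,42,0,0.002,0.101,0,0,0,42,0,0.002,0.101,0,0,0,42,0,0.002,0.101,0,0,0,42,0,0.002,0.101,0,0,0,42,0,0.002,0.101,0,0,0,42,0])

```text
t: 31.5
eef_pos: [0.4812, 0.0911, 0.1596]
tool_rot: [-0.0, 0.112, 0.994, -0.0]
contact_force: [0.2, -0.4, -1.0]
gripper_width: -0.002
grasp_force: 0.0
```

Run:
```python
from h import *
a=doorpose(1.68,.2,.045,.05)
plan(a)
c=snap('scene','s3.png');d=snap('top','t6.png')
i=cv2.imread('pics/s3.png')[130:330,150:470];j=cv2.imread('pics/t6.png')[100:290,230:534]
cv2.imwrite('pics/m6.png',np.vstack([cv2.resize(i,(480,300)),cv2.resize(j,(480,300))]))
```

```text
t 31.5 at [0.4812 0.0911 0.1596] psi 77.1 F [ 0.2 -0.4 -1. ] gw -0.002
[0.0003 0.0041 0.1096] [-0.  -0.  -0.1] rows 3
```

View pics/m6.png

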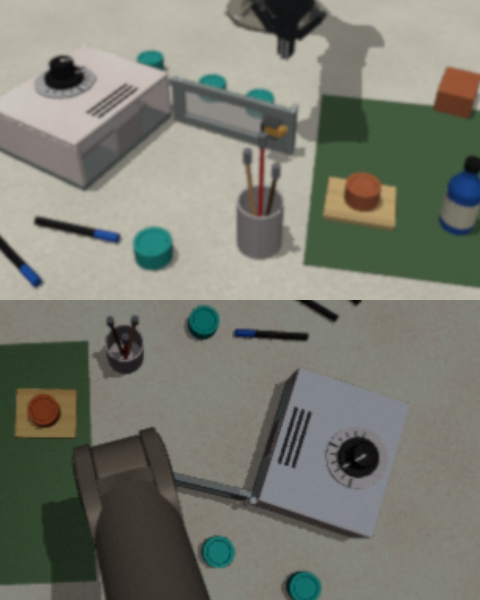

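The tray is fully inside the cabinet. The door is still open and the hand is on its outer side. I lower the hand and sweep the door shut.

Run:
```python
from h import *
s=doorpose(1.68,.2,.045,.05)
th=[1.68,1.68,1.66]+list(np.linspace(1.61,.14,27)); off=[.035,.025,.015]+[.011]*27
P=[doorpose(t,.2,o,.05) for t,o in zip(th,off)]
for k in range(0,len(P),8):
    seq(s,P[k:k+8]); s=P[min(k+7,len(P)-1)]
```

```text
[-0.01, 0.0, 0.0, 0, 0, np.float64(0.0), 0, -0.02, 0.0, 0.0, 0, 0, np.float64(0.0), 0, -0.034, 0.0, 0.0, 0, 0, np.float64(1.1), 0, -0.048, 0.0, 0.0, 0, 0, np.float64(4.0), 0, -0.059, -0.0, 0.0, 0, 0, np.float64(7.3), 0, -0.071, -0.001, 0.0, 0, 0, np.float64(10.5), 0, -0.082, -0.003, 0.0, 0, 0, np.float64(13.7), 0, -0.093, -0.005, 0.0, 0, 0, np.float64(17.0), 0]
[-0.011, 0.0, 0.0, 0, 0, np.float64(3.2), 0, -0.023, -0.0, 0.0, 0, 0, np.float64(6.5), 0, -0.034, -0.001, 0.0, 0, 0, np.float64(9.7), 0, -0.045, -0.003, 0.0, 0, 0, np.float64(13.0), 0, -0.056, -0.005, 0.0, 0, 0, np.float64(16.2), 0, -0.067, -0.008, 0.0, 0, 0, np.float64(19.4), 0, -0.078, -0.011, 0.0, 0, 0, np.float64(22.7), 0, -0.089, -0.015, 0.0, 0, 0, np.float64(25.9), 0]
[-0.011, 0.0, 0.0, 0, 0, np.float64(3.2), 0, -0.023, -0.0, 0.0, 0, 0, np.float64(6.5), 0, -0.034, -0.001, 0.0, 0, 0, np.float64(9.7), 0, -0.045, -0.003, 0.0, 0, 0, np.float64(13.0), 0, -0.056, -0.005, 0.0, 0, 0, np.float64(16.2), 0, -0.067, -0.008, 0.0, 0, 0, np.float64(19.4), 0, -0.078, -0.011, 0.0, 0, 0, np.float64(22.7), 0, -0.089, -0.015, 0.0, 0, 0, np.float64(25.9), 0]
[-0.011, 0.0, 0.0, 0, 0, np.float64(3.2), 0, -0.023, -0.0, 0.0, 0, 0, np.float64(6.5), 0, -0.034, -0.001, 0.0, 0, 0, np.float64(9.7), 0, -0.045, -0.003, 0.0, 0, 0, np.float64(13.0), 0, -0.056, -0.005, 0.0, 0, 0, np.float64(16.2), 0, -0.067, -0.008, 0.0, 0, 0, np.float64(19.4), 0]
```

Emit:
arm_command(commands=[0,0.002,0.04,0,0,0,0,0,0.002,0.08,0,0,0,0,0,0.002,0.11,0,0,0,0,0,0.002,0.11,0,0,0,0,0,0.002,0.11,0,0,0,0])

```text
t: 32.1
eef_pos: [0.4817, 0.0931, 0.0501]
tool_rot: [-0.0, 0.114, 0.993, -0.0]
contact_force: [1.2, -0.1, 0.9]
gripper_width: -0.001
grasp_force: 0.0
```

Emit:
arm_command(commands=[-0.01,0,0,0,0,0,0,-0.02,0,0,0,0,0,0,-0.034,0,0,0,0,1.1,0,-0.048,0,0,0,0,4,0,-0.059,0,0,0,0,7.3,0,-0.071,-0.001,0,0,0,10.5,0,-0.082,-0.003,0,0,0,13.7,0,-0.093,-0.005,0,0,0,17,0])

```text
t: 32.9
eef_pos: [0.5729, 0.0669, 0.0501]
tool_rot: [0.0, 0.262, 0.965, 0.0]
contact_force: [-0.8, -0.7, 0.5]
gripper_width: 0.0
grasp_force: 0.0
```

Emit:
arm_command(commands=[-0.011,0,0,0,0,3.2,0,-0.023,0,0,0,0,6.5,0,-0.034,-0.001,0,0,0,9.7,0,-0.045,-0.003,0,0,0,13,0,-0.056,-0.005,0,0,0,16.2,0,-0.067,-0.008,0,0,0,19.4,0,-0.078,-0.011,0,0,0,22.7,0,-0.089,-0.015,0,0,0,25.9,0])

```text
t: 33.7
eef_pos: [0.6421, 0.0093, 0.05]
tool_rot: [0.0, 0.471, 0.882, 0.0]
contact_force: [-0.2, -0.1, 0.2]
gripper_width: -0.004
grasp_force: 0.0
```

Emit:
arm_command(commands=[-0.011,0,0,0,0,3.2,0,-0.023,0,0,0,0,6.5,0,-0.034,-0.001,0,0,0,9.7,0,-0.045,-0.003,0,0,0,13,0,-0.056,-0.005,0,0,0,16.2,0,-0.067,-0.008,0,0,0,19.4,0,-0.078,-0.011,0,0,0,22.7,0,-0.089,-0.015,0,0,0,25.9,0])

```text
t: 34.5
eef_pos: [0.6792, -0.073, 0.05]
tool_rot: [0.0, 0.657, 0.754, 0.0]
contact_force: [-0.5, 0.0, -0.0]
gripper_width: 0.004
grasp_force: 0.0
```

Run:
```python
from h import *
plan(doorpose(.465,.2,.011,.05),doorpose(.14,.2,.011,.05),doorpose(0,.2,.011,.05))
print(get_obs()['q'].round(2),L(get_obs()['eef_pos']))
```

```text
t 34.5 at [ 0.6792 -0.073   0.05  ] psi 7.9 F [-0.5  0.  -0. ] gw 0.004
[ 0.0005 -0.001   0.    ] [0.  0.  0.3] rows 1
[-0.0644 -0.0069  0.    ] [ 0.   0.  18.6] rows 3
[-0.028  -0.0004  0.    ] [0. 0. 8.] rows 1
[-0.3   0.74  0.47  1.69 -0.43  0.82  0.5 ] [-0.21152972  0.05497422]
```

Emit:
arm_command(commands=[-0.011,0,0,0,0,3.2,0,-0.023,0,0,0,0,6.5,0,-0.034,-0.001,0,0,0,9.7,0,-0.045,-0.003,0,0,0,13,0,-0.056,-0.005,0,0,0,16.2,0,-0.065,-0.008,0,0,0,18.6,0,-0.065,-0.008,0,0,0,18.6,0])

```text
t: 35.2
eef_pos: [0.6792, -0.1403, 0.0501]
tool_rot: [0.001, 0.77, 0.638, -0.0]
contact_force: [0.4, -0.0, -0.0]
gripper_width: 0.0
grasp_force: 0.0
```

Run:
```python
from h import *
plan(doorpose(0,.2,.011,.05))
print(L(get_obs()['eef_pos']))
c=snap('scene','s4.png')
i=cv2.imread('pics/s4.png')[120:270,120:370]
cv2.imwrite('pics/m7.png',cv2.resize(i,None,fx=2.5,fy=2.5))
```

```text
t 35.2 at [ 0.6792 -0.1403  0.0501] psi -10.7 F [ 0.4 -0.  -0. ] gw 0.0
[-0.0251 -0.0007  0.0001] [0.  0.1 8.4] rows 1
[-0.14798031  0.07702665]
```

View pics/m7.png

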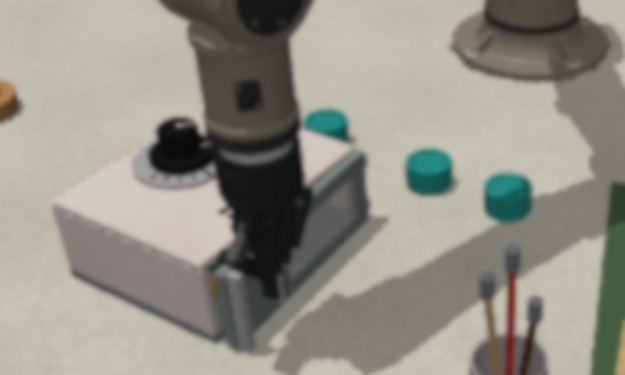

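The door is nearly shut, with the rib at crop (235,300) and the hand against it. I push on slowly through the latch.

Emit:
arm_command(commands=[-0.006,0,0,0,0,2,0,-0.012,0,0,0,0,4,0,-0.018,0,0,0,0,6,0,-0.022,0,0,0,0,8,0,-0.026,0,0,0,0,8.4,0,-0.029,0,0,0,0,8.4,0,-0.031,0,0,0,0,8.4,0,-0.031,0,0,0,0,8.4,0])

```text
t: 36.05
eef_pos: [0.6777, -0.1519, 0.0496]
tool_rot: [-0.007, 0.81, 0.587, 0.006]
contact_force: [2.7, 30.3, 7.6]
gripper_width: 0.002
grasp_force: 0.0
```

Run:
```python
from h import *
plan(doorpose(0,.2,.011,.05))
print(L(get_obs()['eef_pos']))
```

```text
t 36.05 at [ 0.6777 -0.1519  0.0496] psi -18.1 F [ 2.7 30.3  7.6] gw 0.002
[-0.0135  0.0005 -0.0007] [-0.3 -1.   1. ] rows 1
[-0.13651814  0.07932145]
```

Emit:
arm_command(commands=[0.03,0,0,0,0,0,0,0.06,0,0,0,0,0,0,0.08,0,-0.05,0,0,0,0,0.08,0,-0.1,0,0,0,0,0.08,0,-0.12,0,0,0,0,0.08,0,-0.12,0,0,0,0])

```text
t: 36.65
eef_pos: [0.702, -0.0935, 0.1748]
tool_rot: [0.003, 0.814, 0.581, 0.003]
contact_force: [-0.0, -0.8, 0.2]
gripper_width: 0.004
grasp_force: 0.0
```

Run:
```python
from h import *
plan()
c=snap('scene','s5.png');d=snap('top','t7.png')
i=cv2.imread('pics/s5.png')[150:270,120:320];j=cv2.imread('pics/t7.png')[130:260,370:520]
cv2.imwrite('pics/m8.png',np.hstack([cv2.resize(i,(400,240)),cv2.resize(j,(390,338))[:240]]) if 0 else np.vstack([cv2.resize(i,(450,270),interpolation=2),cv2.resize(j,(375,325),interpolation=2)] if 0 else [cv2.resize(i,(400,240),interpolation=2),cv2.resize(j,(400,346),interpolation=2)]))
```

```text
t 36.65 at [ 0.702  -0.0935  0.1748] psi -18.9 F [-0.  -0.8  0.2] gw 0.004
```

View pics/m8.png

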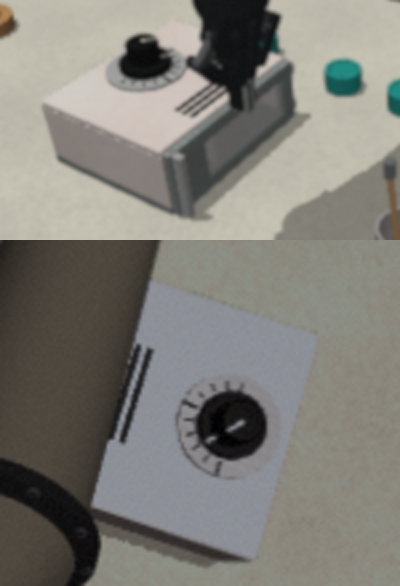

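Seen from the scene camera, the door looks flush, with its rib at crop (180,180) and no gap. I'll check the angle by projecting the door model.

Run:
```python
from h import *
c=snap('scene')
for th in(0,.03,.06):
    r=[doorpose(th,.237,.014,z)[:3] for z in(.098,.004)]+[doorpose(th,.227,.014,.098)[:3],doorpose(th,.24,0,.098)[:3]]
    print(th,[w2px(c,p).round(1) for p in r])
print('roof +y front/back, -y front',[w2px(c,(*w(x,y),.1)).round(1) for x,y in((-.1,.12),(.1,.12),(-.1,-.12))])
i=c['img'][205:265,180:240];i=cv2.cvtColor(cv2.resize(i,(600,600),interpolation=2),cv2.COLOR_RGB2BGR)
cv2.imwrite('pics/m9.png',np.clip(i*1.5,0,255))
plan()
```

```text
0 [array([209.6, 228.9]), array([215. , 258.9]), array([212.5, 226.5]), array([204. , 227.6])]
0.03 [array([212.1, 229.8]), array([217.4, 259.8]), array([215. , 227.3]), array([206.4, 228.6])]
0.06 [array([214.7, 230.6]), array([219.9, 260.7]), array([217.5, 228.1]), array([208.9, 229.5])]
roof +y front/back, -y front [array([199.9, 225.2]), array([139.5, 199.1]), array([262. , 177.2])]
t 36.8 at [ 0.6988 -0.0924  0.1689] psi -18.9 F [-0.2  0.3 -1.6] gw 0.003[ WARN:0@1.148] global loadsave.cpp:1063 imwrite_ Unsupported depth image for selected encoder is fallbacked to CV_8U.
```

View pics/m9.png

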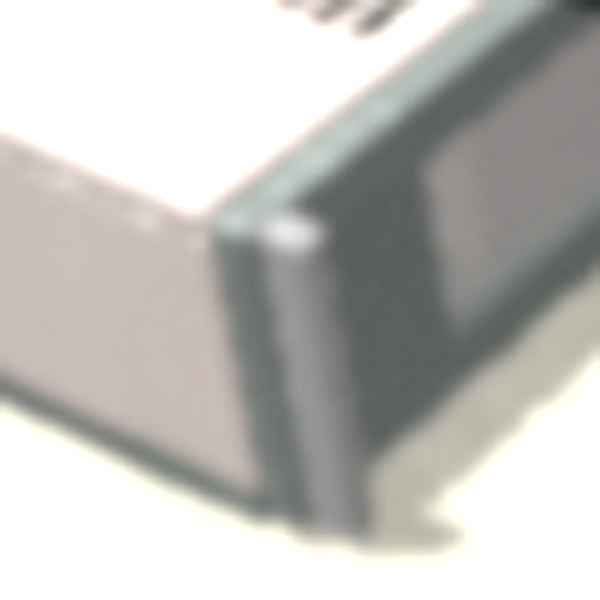

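Run:
```python
from h import *
c=snap('top')
p=px2w(c,456.6,199.1,.112);print('skirt',p,L(p),'model',w(.036,0))
print('model px',w2px(c,(*w(.036,0),.144)),w2px(c,(*w(.036,0),.112)))
m=(c['img'].max(2)<45).astype(np.uint8);m[:,:435]=0;m[:160]=0;m[240:]=0;m[:,490:]=0
n,_,st,ce=cv2.connectedComponentsWithStats(m);i=1+st[1:,4].argmax();print(st[i],ce[i])
d=w(.036,0);
pr=np.array([doorpose(0,.2,.1,.2)[:2]])
plan((*d,.2,-19.1))
print(get_obs()['q'].round(2))
j=cv2.cvtColor(cv2.resize(c['img'][170:230,425:490],(780,720)[:2] if 0 else (650,600),interpolation=2),cv2.COLOR_RGB2BGR)
cv2.imwrite('pics/m10.png',np.clip(j*1.6,0,255).astype(np.uint8))
```

```text
skirt [ 0.54632488 -0.28925642  0.112     ] [0.03625161 0.00011465] model [np.float64(0.5462988039075092), np.float64(-0.28898115433891286)]
model px [460.76442041 197.53409487] [456.49722061 199.11142653]
[444 187  26  25 467] [456.43897216 199.00428266]
t 36.85 at [ 0.6985 -0.0924  0.1683] psi -18.9 F [-0.   0.6 -0.2] gw 0.0
[-0.2354 -0.0803 -0.0314] [-0.1  0.   0.2] rows 6
[-0.39  0.67  0.67  1.57 -0.46  1.07  0.07]
```

View pics/m10.png

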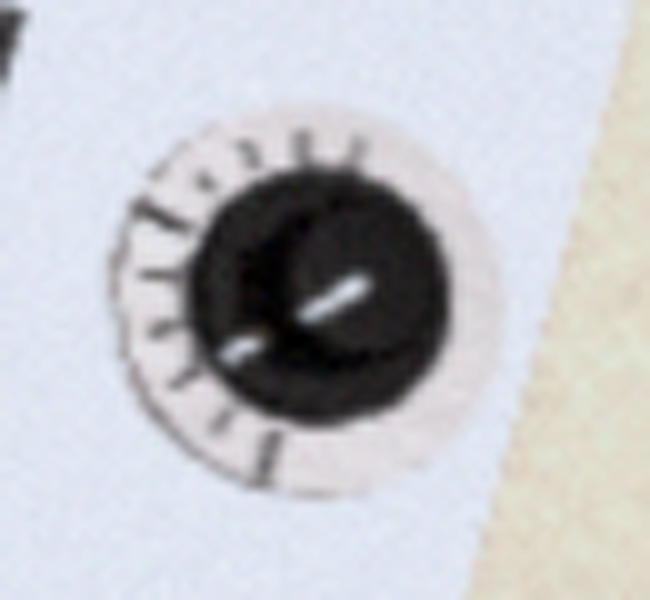

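The dial model matches the picture exactly. The ticks run from 0 at (268,460) to 5 at (150,212), with 6 at (205,182). The line points at tick 2, so it needs 1.40 rad (80°) clockwise.

Emit:
arm_command(commands=[0,0,-0.031,0,0,0,1,-0.04,-0.014,-0.031,0,0,0,1,-0.08,-0.027,-0.031,0,0,0,1,-0.12,-0.041,-0.031,0,0,0,1,-0.16,-0.055,-0.031,0,0,0,1,-0.2,-0.068,-0.031,0,0,0,1,-0.235,-0.08,-0.031,0,0,0,1,-0.235,-0.08,-0.031,0,0,0,1])

```text
t: 37.65
eef_pos: [0.542, -0.2949, 0.2001]
tool_rot: [-0.0, 0.817, 0.577, -0.002]
contact_force: [-0.4, 0.4, -1.0]
gripper_width: 0.996
grasp_force: 0.0
```

Emit:
arm_command(commands=[0,0,0,0,0,0,1,0,0,0,0,0,0,1,0,0,0.02,0,0,0,1,0,0,0.03,0,0,0,1,0,0,0.03,0,0,0,1,0,0,0.03,0,0,0,1])

```text
t: 38.25
eef_pos: [0.5479, -0.2886, 0.1706]
tool_rot: [-0.0, 0.813, 0.582, -0.0]
contact_force: [0.4, 0.7, 0.2]
gripper_width: 0.996
grasp_force: 0.0
```

Run:
```python
from h import *
plan((*w(.036,0),.122,-19.1))
```

```text
t 38.25 at [ 0.5479 -0.2886  0.1706] psi -18.8 F [0.4 0.7 0.2] gw 0.996
[-0.0009 -0.0014  0.0486] [-0.   0.   0.3] rows 1
```

Emit:
arm_command(commands=[-0.001,-0.001,0.02,0,0,0,1,-0.001,-0.001,0.038,0,0,0,1,-0.001,-0.001,0.046,0,0,0,1,-0.001,-0.001,0.046,0,0,0,1,-0.001,-0.001,0.046,0,0,0,1])

```text
t: 38.75
eef_pos: [0.5469, -0.2901, 0.1256]
tool_rot: [0.0, 0.814, 0.581, 0.0]
contact_force: [0.2, 0.0, -0.2]
gripper_width: 0.998
grasp_force: 0.0
```

Emit:
arm_command(commands=[0,0,0,0,0,0,0.5,0,0,0,0,0,0,0.3,0,0,0,0,0,0,0.2,0,0,0,0,0,0,0.2,0,0,0,0,0,0,0.2,0,0,0,0,0,0,0.2], force=50)

```text
t: 39.35
eef_pos: [0.5466, -0.2898, 0.1255]
tool_rot: [0.0, 0.814, 0.581, 0.0]
contact_force: [-1.5, 2.7, 5.4]
gripper_width: 0.452
grasp_force: 49.8
```

Now I turn it 80° clockwise, in two calls.

Emit:
arm_command(commands=[0,0,0,0,0,6,0.2,0,0,0,0,0,12,0.2,0,0,0,0,0,18,0.2,0,0,0,0,0,24,0.2,0,0,0,0,0,30,0.2,0,0,0,0,0,36,0.2,0,0,0,0,0,41,0.2,0,0,0,0,0,41,0.2])

```text
t: 40.15
eef_pos: [0.5464, -0.2896, 0.1255]
tool_rot: [-0.0, 0.966, 0.259, 0.0]
contact_force: [-3.0, 1.8, 7.4]
gripper_width: 0.446
grasp_force: 50.8
```

Emit:
arm_command(commands=[0,0,0,0,0,6,0.2,0,0,0,0,0,12,0.2,0,0,0,0,0,18,0.2,0,0,0,0,0,24,0.2,0,0,0,0,0,30,0.2,0,0,0,0,0,36,0.2,0,0,0,0,0,40,0.2,0,0,0,0,0,40,0.2])

```text
t: 40.95
eef_pos: [0.5463, -0.2892, 0.1255]
tool_rot: [-0.001, 0.996, -0.087, -0.0]
contact_force: [-3.3, 3.5, 8.8]
gripper_width: 0.445
grasp_force: 50.9
```

Emit:
arm_command(commands=[0,0,0,0,0,0,0.2,0,0,0,0,0,0,0.2,0,0,0,0,0,0,0.9,0,0,0,0,0,0,1,0,0,0,0,0,0,1,0,0,0,0,0,0,1,0,0,-0.04,0,0,0,1,0,0,-0.09,0,0,0,1])

```text
t: 41.75
eef_pos: [0.5452, -0.2887, 0.2138]
tool_rot: [-0.001, 0.996, -0.086, -0.002]
contact_force: [1.8, -0.7, 1.3]
gripper_width: 1.002
grasp_force: 0.0
```

Run:
```python
from h import *
plan((.5,.05,.3,-99))
print(get_obs()['q'].round(2))
```

```text
t 41.75 at [ 0.5452 -0.2887  0.2138] psi -99.9 F [ 1.8 -0.7  1.3] gw 1.002
[-0.1032 -0.326  -0.0855] [-0.   0.3 -0.9] rows 8
[-0.36  0.66  1.13  1.76 -0.65  1.16 -0.77]
```

Next I move the arm away and look.

Emit:
arm_command(commands=[-0.013,-0.041,-0.03,0,0,0,1,-0.026,-0.082,-0.06,0,0,0,1,-0.039,-0.122,-0.085,0,0,0,1,-0.052,-0.163,-0.085,0,0,0,1,-0.065,-0.204,-0.085,0,0,0,1,-0.078,-0.245,-0.085,0,0,0,1,-0.09,-0.285,-0.085,0,0,0,1,-0.1,-0.32,-0.085,0,0,0,1])

```text
t: 42.55
eef_pos: [0.5023, 0.045, 0.2997]
tool_rot: [-0.0, 0.996, -0.086, -0.0]
contact_force: [0.8, 1.0, -0.0]
gripper_width: 1.001
grasp_force: 0.0
```

Run:
```python
from h import *
d=snap('top');c=snap('scene')
a=cv2.resize(d['img'][130:260,380:500],(480,520),interpolation=2)[:520]
b=cv2.resize(c['img'][150:270,110:190+80],(320,240),interpolation=2);e=cv2.resize(c['img'][100:330,100:520],(320,175))
r=np.vstack([b,e,np.zeros((105,320,3),np.uint8)])
cv2.imwrite('pics/m11.png',cv2.cvtColor(np.clip(np.hstack([a,r])*1.5,0,255).astype(np.uint8),cv2.COLOR_RGB2BGR))
```

```text
(no output)
```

View pics/m11.png

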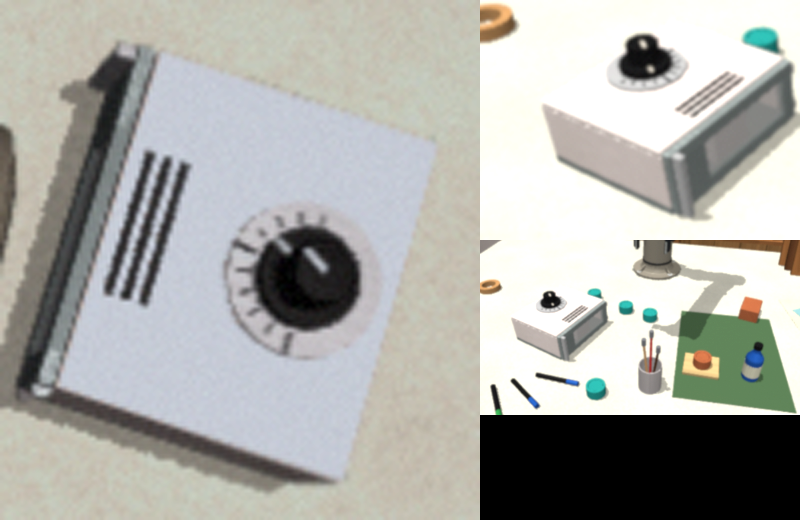

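The door strip runs parallel to the roof edge, so the door is shut. The holder, bottle, tin and block are in place. I'll work out the dial angle numerically.

Run:
```python
from h import *
def ang(img,c):
    g=img.min(2).astype(float)
    out=[]
    for z,r0,r1 in((.144,.004,.017),(.112,.024,.033)):
        best=[]
        for a in np.arange(-.3,3.6,.01):
            l=[(.036-np.sin(a)*r,-np.cos(a)*r) for r in np.linspace(r0,r1,14)]
            v=[]
            for p in l:
                u=w2px(c,(*w(*p),z));v.append(cv2.getRectSubPix(g.astype(np.float32),(1,1),(float(u[0]),float(u[1])))[0,0])
            best.append((np.mean(v),a))
        best=np.array(best);i=best[:,0].argmax();s=best[abs(best[:,1]-best[i,1])<.25];k=np.clip(s[:,0]-s[:,0].max()*.5,0,None)
        out.append((best[i].round(3),round((s[:,1]*k).sum()/k.sum(),3)))
    return out
c=snap('top')
print('now',ang(c['img'],c))
for f in('top0.png','t7.png'): print(f,ang(cv2.imread('pics/'+f)[:,:,::-1],c))
s=snap('scene');print('scene',ang(s['img'],s), 'before',ang(cv2.imread('pics/scene0.png')[:,:,::-1],s))
th=[]
for r in(.03,.2):
    print([w2px(c,doorpose(t,r,0,.098)[:3]).round(1) for t in(0,.03,.06)])
plan()
```

```text
now [(array([104.495,   2.21 ]), np.float64(2.206)), (array([92.936,  2.2  ]), np.float64(2.201))]
top0.png [(array([91.273,  0.69 ]), np.float64(0.687)), (array([74.574,  0.69 ]), np.float64(0.687))]
t7.png [(array([106.957,   0.69 ]), np.float64(0.686)), (array([87.683,  0.7  ]), np.float64(0.687))]
scene [(array([117.616,   2.2  ]), np.float64(2.195)), (array([87.368,  2.1  ]), np.float64(2.107))] before [(array([88.634,  0.61 ]), np.float64(0.608)), (array([81.808,  0.52 ]), np.float64(0.516))]
[array([391.9, 214.6]), array([391.6, 214.5]), array([391.2, 214.4])]
[array([410.2, 154.5]), array([408.1, 153.8]), array([405.9, 153.2])]
t 42.75 at [0.5028 0.0435 0.2997] psi -99.8 F [-0.9  0.8 -0.7] gw 1.0
```

The top camera reads 2.20 rad, right at the edge of the band, so I'll turn it back about 0.1 rad.

Run:
```python
from h import *
plan((*w(.036,0),.2,-99.1),(*w(.036,0),.125,-99.1))
```

```text
t 42.75 at [0.5028 0.0435 0.2997] psi -99.8 F [-0.9  0.8 -0.7] gw 1.0
[0.0993 0.3203 0.0998] [ 0.  -0.  -0.7] rows 7
[0.    0.    0.075] [0. 0. 0.] rows 2
```

Emit:
arm_command(commands=[0.014,0.045,0,0,0,0,1,0.028,0.09,0,0,0,0,1,0.042,0.135,0,0,0,0,1,0.056,0.18,0,0,0,0,1,0.07,0.225,0.03,0,0,0,1,0.084,0.27,0.06,0,0,0,1,0.099,0.32,0.1,0,0,0,1,0.099,0.32,0.1,0,0,0,1])

```text
t: 43.55
eef_pos: [0.5425, -0.2952, 0.1978]
tool_rot: [0.001, 0.996, -0.09, -0.001]
contact_force: [-0.0, -0.3, 0.2]
gripper_width: 0.995
grasp_force: 0.0
```

Emit:
arm_command(commands=[0,0,0,0,0,0,1,0,0,0,0,0,0,1,0,0,0,0,0,0,1,0,0,0.02,0,0,0,1,0,0,0.02,0,0,0,1,0,0,0.02,0,0,0,1])

```text
t: 44.15
eef_pos: [0.5458, -0.2886, 0.1805]
tool_rot: [-0.0, 0.996, -0.086, 0.0]
contact_force: [-0.8, 0.6, 0.3]
gripper_width: 0.996
grasp_force: 0.0
```

Run:
```python
from h import *
plan((*w(.036,0),.125,-99.1))
```

```text
t 44.15 at [ 0.5458 -0.2886  0.1805] psi -99.8 F [-0.8  0.6  0.3] gw 0.996
[0.0005 0.0003 0.0555] [-0.  -0.  -0.7] rows 2
```

Emit:
arm_command(commands=[0,0,0.025,0,0,0,1,0,0,0.045,0,0,0,1,0,0,0.055,0,0,0,1,0,0,0.055,0,0,0,1,0,0,0.055,0,0,0,1])

```text
t: 44.65
eef_pos: [0.5459, -0.2899, 0.1259]
tool_rot: [0.0, 0.996, -0.086, 0.001]
contact_force: [0.8, 0.5, -0.4]
gripper_width: 1.001
grasp_force: 0.0
```

Emit:
arm_command(commands=[0,0,0,0,0,0,0.5,0,0,0,0,0,0,0.3,0,0,0,0,0,0,0.2,0,0,0,0,0,0,0.2,0,0,0,0,0,0,0.2,0,0,0,0,0,-3,0.2,0,0,0,0,0,-5.5,0.2,0,0,0,0,0,-5.5,0.2], force=40)

```text
t: 45.45
eef_pos: [0.5457, -0.2893, 0.1256]
tool_rot: [-0.0, 0.999, -0.038, 0.0]
contact_force: [-0.9, 2.6, 6.9]
gripper_width: 0.451
grasp_force: 40.0
```

Emit:
arm_command(commands=[0,0,0,0,0,0,0.2,0,0,0,0,0,0,0.5,0,0,0,0,0,0,0.7,0,0,0,0,0,0,1,0,0,0,0,0,0,1,0,0,-0.04,0,0,0,1,0,0,-0.09,0,0,0,1,0,0,-0.1,0,0,0,1])

```text
t: 46.25
eef_pos: [0.5471, -0.292, 0.23]
tool_rot: [0.002, 0.999, -0.039, 0.003]
contact_force: [-0.4, -0.8, -0.5]
gripper_width: 1.003
grasp_force: 0.0
```

Emit:
arm_command(commands=[-0.013,-0.041,-0.03,0,0,0,1,-0.026,-0.082,-0.06,0,0,0,1,-0.039,-0.122,-0.085,0,0,0,1,-0.052,-0.163,-0.085,0,0,0,1,-0.065,-0.204,-0.085,0,0,0,1,-0.078,-0.245,-0.085,0,0,0,1,-0.09,-0.285,-0.085,0,0,0,1,-0.1,-0.32,-0.085,0,0,0,1])

```text
t: 47.05
eef_pos: [0.4693, 0.0393, 0.3092]
tool_rot: [-0.0, 0.999, -0.038, -0.0]
contact_force: [0.3, -0.2, 0.1]
gripper_width: 1.001
grasp_force: 0.0
```

```bash
cat >> h.py <<'E'
def ang(img,c):
    g=img.min(2).astype(np.float32);A=np.arange(-.3,3.6,.01);out=[]
    for z,r0,r1 in((.144,.004,.017),(.112,.024,.033)):
        v=np.array([np.mean([cv2.getRectSubPix(g,(1,1),tuple(map(float,w2px(c,(*w(.036-np.sin(a)*r,-np.cos(a)*r),z)))))[0,0] for r in np.linspace(r0,r1,14)]) for a in A])
        m=abs(A-A[v.argmax()])<.25;k=np.clip(v[m]-v.max()*.5,0,None);out.append(round((A[m]*k).sum()/k.sum(),3))
    return out
E
python3 - <<'E'
from h import *
c=snap('top');print(ang(c['img'],c))
s=snap('scene');print(ang(s['img'],s))
plan()
E
```

```text
[np.float64(2.201), np.float64(2.197)]
[np.float64(2.186), np.float64(2.101)]
t 47.15 at [0.4691 0.0439 0.3092] psi -93.8 F [-0.5  0.4 -1.2] gw 0.998
```

Run:
```python
from h import *
from scipy.signal import find_peaks
c=snap('top');g=c['img'].min(2).astype(np.float32)
for z in(.1,.102):
    A=np.arange(-.3,3.6,.01)
    v=np.array([np.mean([cv2.getRectSubPix(g,(1,1),tuple(map(float,w2px(c,(*w(.036-np.sin(a)*r,-np.cos(a)*r),z)))))[0,0] for r in np.linspace(.037,.044,12)]) for a in A])
    p,_=find_peaks(-v,prominence=5,distance=12);print(z,A[p].round(2),v[p].round())
def free(img,z,guess):
    # white-line pixels on the knob -> principal direction in cabinet axes
    P=[]
    for u in range(440,475):
        for q in range(183,217):
            l=L(px2w(c,u,q,z))-[.036,0]
            if np.hypot(*l)<(.018 if z>.12 else .034) and (z>.12 or np.hypot(*l)>.021):
                P.append((*l,img[q,u].min()))
    P=np.array(P);k=np.clip(P[:,2]-60,0,None);m=(P[:,:2]*k[:,None]).sum(0)/k.sum()
    d=P[:,:2]-m;C=(d*k[:,None]).T@d;ev,V=np.linalg.eigh(C);e=V[:,1];e=e*-np.sign(e[0])
    return 'centroid',m.round(4),'ang of centroid',round(np.arctan2(-m[0],-m[1]),3),'dir',round(np.arctan2(-e[0],-e[1]),3)
for f,i in(('now',c['img']),('t7',cv2.imread('pics/t7.png')[:,:,::-1])):
    for z in(.144,.112): print(f,z,free(i,z,0))
```

```text
0.1 [-0.04  0.32  0.7   1.05  1.43  1.8   2.15  2.51  2.87  3.2 ] [77. 93. 90. 88. 77. 65. 96. 92. 80. 80.]
0.102 [-0.04  0.33  0.7   1.08  1.42  1.78  2.13  2.49  2.85  3.18] [77. 92. 88. 85. 75. 66. 96. 92. 80. 84.]
now 0.144 ('centroid', array([-0.0071,  0.0054]), 'ang of centroid', np.float64(2.222), 'dir', np.float64(2.107))
now 0.112 ('centroid', array([-0.0183,  0.013 ]), 'ang of centroid', np.float64(2.189), 'dir', np.float64(2.337))
t7 0.144 ('centroid', array([-0.0051, -0.0064]), 'ang of centroid', np.float64(0.669), 'dir', np.float64(0.736))
t7 0.112 ('centroid', array([-0.0097, -0.0186]), 'ang of centroid', np.float64(0.481), 'dir', np.float64(1.875))
```

Run:
```python
from h import *
c=snap('top');g=cv2.cvtColor(c['img'],cv2.COLOR_RGB2GRAY).astype(np.float32)
for y in(-.10,-.06,-.02,.03,.07,.1):
    xs=np.arange(-.13,-.09,.002)
    v=[cv2.getRectSubPix(g,(1,1),tuple(map(float,w2px(c,(*w(x,y),.099)))))[0,0] for x in xs]
    print(y,np.array(v).astype(int).tolist())
```

```text
-0.1 [71, 71, 67, 53, 40, 45, 39, 32, 32, 64, 99, 117, 116, 108, 93, 87, 118, 128, 133, 135, 133]
-0.06 [78, 75, 66, 44, 45, 47, 44, 37, 35, 48, 82, 87, 89, 86, 78, 89, 112, 131, 133, 133, 133]
-0.02 [80, 78, 61, 45, 40, 46, 44, 38, 33, 55, 76, 86, 87, 86, 80, 67, 104, 128, 134, 134, 128]
0.03 [82, 80, 75, 47, 41, 46, 43, 37, 35, 41, 71, 83, 84, 83, 76, 80, 108, 126, 131, 131, 128]
0.07 [80, 80, 69, 39, 25, 20, 19, 20, 29, 51, 93, 101, 100, 95, 88, 83, 96, 127, 132, 134, 134]
0.1 [42, 35, 33, 31, 30, 30, 29, 26, 33, 59, 93, 100, 101, 97, 90, 77, 92, 126, 132, 134, 136]
```

The door's outer edge sits at x = -112 mm along its whole width, so the door angle is about 0. The dial sprang back onto tick 6 after the nudge, so I hand in.

```bash
python3 -c "
from station import hand_in
print(hand_in())"
```

```text
the job is handed in; nothing more can be done
None
```

I handed the job in, with no verdict returned: the holder is on the ware board, all three pots are upright on the tray, the tray is home, the door looks shut (angle about 0, latch not directly visible), and the dial sits at 6 by camera, though it read 0.04 to 0.1 rad high.

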